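# Lay out the jam and honey tasting display

## Robot

A 6-joint arm with a two-finger parallel gripper is mounted at the origin on a cart in front of the work surface, level with it; the furniture and walls round the work are solid. World frame = base frame: x ahead of the robot, y to its left, z up, the work surface at z = 0. Lengths are in mm, angles in degrees, forces in N, time in s.
With the tool pointing down it reaches from about 350 to 775 mm from the base axis. Payload 7.3 kg.
Tool frame: the origin (TCP) lies at the very end of the fingers, on their centre line; the grasp point (between the pads) lies 19 mm behind it; x points along the fingers, y is the direction in which the jaws open and shut, and the axes are right-handed (so a half turn about x gives the same grasp; the last joint's range is limited). The gripper opens to 92 mm and grips with 3 to 60 N. Pads are 19 mm wide; open, the fingers measure 130 mm over their backs; the gripper's body (75 mm by 190 mm) begins 47 mm behind the grasp point.
Start: joints at [-80.443, 19.595, 87.324, -0, 73.075, -8.365], TCP at [161.578, -499.537, 226.741] pointing down, gripper open.
Joint ranges: [-145.02, 145.02], [-44.19, 115.74], [2.07, 154.8], [-57.11, 237.11], [16.16, 152.29], [-177.93, 177.93]. Speed limits (degrees/s): [147.25, 147.25, 180, 180, 180, 180].

## Interface

Orientations are given as [roll, pitch, yaw] about the fixed x, y, z axes, in that order (R = Rz(yaw) Ry(pitch) Rx(roll)).
In Python, from workcell import arm, eyes, job_done gives the robot as it stands.
- The arm moves only by the tool send_rows, never from a script. Its arguments are lists of equal length, an entry for each row: "travel": the shift along the tool's x, y, z scaled (see below), a list of three; "turn": the turn about the tool's x scaled (see below). A call has 1 to 12 rows; each row is the pose to reach, as a shift and turn from the pose commanded when the call began, along the tool's axes at that moment; what a row does not reach only later rows make up. The controller multiplies each number of a shift by 15 cm and each number of a turn by 1.5 rad. A row lasts 1/8 s, in which the tool goes at most 62.5 mm and 10.7 degrees, less where a joint would pass 70% of its speed; a pose out of reach is approached as far as the arm can. A call with a number of a shift or a turn outside -1 to 1 is refused whole. A call with a gripper value outside its range is refused whole. "claw" is the gripper's target within -1 to 1 (fully open at 1, half-way at 0, shut at -1), set as the call begins (left out, the last holds). The fingers move at their own pace and stop on an object; "force" is the grip in N (left out, the last holds). Time passes only in rows, so rows that repeat a pose let the fingers close. It gives the time, the measured TCP pose, the force and the opening at its end, in the units of the state.
- arm.state(): the state, without advancing time (a new reading comes with each control period).
- eyes.capture(name): name is "scene" or "top" or "wrist"; returns a dict with "image" (384x512x3 uint8, red, green, blue), "z_map" (384x512 float32, mm along the optical axis (not along the pixel's ray), 0 where there is no reading), "intrinsics" (3x3 intrinsics, pixels), "extrinsics" (4x4, takes a point from camera to world coordinates). Camera axes: x right, y up, looking along -z (the intrinsics and any distortion apply to the point x, -y, -z); pixel columns grow to the right and rows downward; lengths in mm; the calibration is good to about 2 mm. A picture is of the moment at which its call begins.
- job_done(): hands the job in, once; it reports no verdict.
Trained networks look in a picture, given as the dict that the camera call returned (one of the last four; its "shot" number tells which), for a name from the list of things; names that differ only in an ending like _2 or _b are one class to them, and where a whole thing is asked for, a point or a joint stands for the part that bears it (a point fixed in the world has none). Each returns a list of dicts, best first, with "confidence" (0 to 1); they miss things now and then, are a little off and sometimes report something else, mostly with a low value. They report only what shows in the picture. A call takes as long as a camera call.
- eyes.masks_of(picture, thing): "pixels" (384x512 bool, what is visible of it) and "bbox" ([centre column, centre row, width, height] in pixels, round what is visible of it).
The state is a dict: "time_s": time; "q": joint angles; "joint_vel": joint speeds; "tau": joint torques, N m; "ee_pos": TCP position; "tcp_rot": TCP orientation; "ft_force": force on the tool from outside, world axes, zero at the start; "torque": the same for the moment, N m; "opening": finger opening in mm.
Only numpy, scipy, OpenCV 4.12 (cv2) and the standard library are available. Lean on these libraries where they do the work, as an engineer would, in place of code of your own. Each camera call takes 0.05 s, during which the arm holds its last target. There are 200 camera calls.

## Task

Set up the tasting display behind the little wooden board (behind means on the side away from the robot; square to the board): stand the red jam jar on the table straight behind the chocolate cake piece and the honey jar straight behind the yellow cake piece, each about 2 cm clear of the board's edge. Stand the tin on the table in line with the two jars and midway between them, and lay the stack of labels flat on the middle of the tin's lid. Leave both cake pieces where they are on the board, and everything upright.

Things in the scene. Friction and masses are not known exactly. Their poses are not given: they have to be found in the camera images.
- board: Fixed light wooden board on the table, 60 mm deep (x), 230 mm long (y), 12 mm thick, turned up to 0.15 rad. Origin: centre of its underside. x points to its back (away from the robot), y along it to the robot's left, z up. A cake piece stands 90 mm to either side of its middle, at either end. Jars and tin belong behind it, centres about 83 mm from its origin line (30 + 20 clear + radius).
- choc_piece_mid (a point): Dark brown (chocolate) cut cake piece on the board, 31 x 33 x 19 mm; point at its centre, 9.5 mm above the board's top. Axes as the board's. Loose: must not be shifted.
- yellow_piece_mid (a point): Yellow cut cake piece on the board, 32 x 35 x 19 mm; point at its centre, 9.5 mm above the board's top. Axes as the board's. Loose: must not be shifted.
- jam_jar_mid (a point): Round jar of red jam with a whitish screw cap, 69 mm across at its widest, cap 64 mm across, 99 mm tall, about 0.42 kg; upright on the table. Point on its axis, 49.5 mm above its foot; z up along the axis.
- honey_jar_mid (a point): Round jar of golden honey with a white screw cap, 64 mm across, 97 mm tall, about 0.36 kg; upright on the table. Point on its axis, 48.5 mm above its foot; z up along the axis.
- tin_mid (a point): Round pale tin with a green label and a flat metal lid, 57 mm across, 72 mm tall, about 0.18 kg; upright on the table. Point on its axis, 36 mm above its foot; z up along the axis.
- labels_mid (a point): Small white stack of card labels, one solid block 31 mm (its x) by 45 mm (its y) by 10 mm thick, about 20 g, lying flat on the table. Point at its centre, 5 mm above its underside; z up.

How it is judged:
By the outcome, as a careful person would: the job done as asked, in the order asked, and still so for the second after the job is handed in, with the robot touching nothing.
It also fails if it takes over 112 s, if anything falls off the work surface, if the arm or the gripper's body presses on something with over 40 N, if the wrist force passes 120 N, or if a joint passes its speed limit or range.

## Working session

There is one attempt and no reset: what is moved stays moved. The work goes in short steps, Python scripts to look and compute and a tool call to move; the robot and the scene stay as the last step left them, time stands still between calls to the robot, and variables do not carry over. Pictures are saved under pics/ and viewed, about 12 in all and at most 16, crops included, and the job is handed in when it is done.

Besides the shell and the picture viewer there is one more tool, called after "Emit:" as a command line: name --pt "numbers of a row" for each row, then --argument value for the rest. send_rows: Moves the arm, as the interface text tells. Its arguments: {"type":"object","properties":{"travel":{"type":"array"},"turn":{"type":"array"},"claw":{"type":"number"},"force":{"type":"number"}},"required":["travel","turn"]}

```bash
mkdir -p pics; ls
cat > h.py <<'E'
import numpy as np, cv2
from workcell import arm, eyes, job_done
def pts(p, mask=None):
    z=p["z_map"]; K=np.array(p["intrinsics"]); T=np.array(p["extrinsics"])
    v,u=np.mgrid[:z.shape[0],:z.shape[1]]
    P=np.stack([(u-K[0,2])/K[0,0]*z,-(v-K[1,2])/K[1,1]*z,-z],-1)
    W=P@T[:3,:3].T+T[:3,3]
    ok=z>0
    if mask is not None: return W[ok&mask]
    W[~ok]=np.nan
    return W
def save(p,n): cv2.imwrite(f"pics/{n}.png",p["image"][...,::-1])
E
python3 - <<'E'
from h import *
s=arm.state(); print({k:np.round(v,2) for k,v in s.items()})
for c in ("scene","top"):
    p=eyes.capture(c); save(p,c+"0")
    print(c,np.round(p["extrinsics"],2).tolist(),np.round(p["intrinsics"],1).tolist())
    for n in ["board","choc_piece_mid","yellow_piece_mid","jam_jar_mid","honey_jar_mid","tin_mid","labels_mid"]:
        for m in eyes.masks_of(p,n)[:2]:
            w=pts(p,m["pixels"])
            print(n,round(m["confidence"],2),np.round(m["bbox"]),m["pixels"].sum(),np.round(np.percentile(w,[3,50,97],axis=0)).tolist() if len(w) else None)
E
```

```text
pics
{'time_s': np.float64(0.0), 'q': array([-80.45,  19.64,  87.38,   0.  ,  73.08,  -8.36]), 'joint_vel': array([-0.08, -0.05,  0.02,  0.06, -0.05, -0.03]), 'tau': array([  0.  , -43.12, -24.42,   0.07,   0.06,  -0.  ]), 'ee_pos': array([ 161.5 , -499.1 ,  226.04]), 'tcp_rot': array([-99.33,  89.91,  98.59]), 'ft_force': array([-0.51,  0.09, -0.22]), 'torque': array([-0.  , -0.01, -0.05]), 'opening': np.float64(91.64)}
scene [[-0.66, 0.42, -0.62, -258.51], [-0.75, -0.38, 0.54, 580.92], [-0.01, 0.82, 0.57, 704.71], [0.0, 0.0, 0.0, 1.0]] [[458.9, 0.0, 257.3], [0.0, 458.9, 192.9], [0.0, 0.0, 1.0]]
jam_jar_mid 0.72 [222. 210.  32.  48.] 1301 [[426.0, 49.0, 5.0], [440.0, 89.0, 69.0], [486.0, 109.0, 101.0]]
honey_jar_mid 0.84 [188. 220.  33.  50.] 1171 [[448.0, 134.0, 8.0], [461.0, 166.0, 72.0], [503.0, 187.0, 100.0]]
tin_mid 0.86 [260. 199.  20.  40.] 733 [[424.0, -50.0, 6.0], [438.0, -16.0, 55.0], [476.0, 0.0, 73.0]]
labels_mid 0.49 [159. 276.  23.  18.] 274 [[397.0, 258.0, 3.0], [410.0, 279.0, 10.0], [428.0, 300.0, 13.0]]
top [[-0.03, 0.99, -0.15, 262.32], [-1.0, -0.03, -0.02, -47.74], [-0.02, 0.15, 0.99, 1301.54], [0.0, 0.0, 0.0, 1.0]] [[466.8, 0.0, 250.6], [0.0, 466.8, 197.8], [0.0, 0.0, 1.0]]
board 0.91 [338. 211.  82.  28.] 1576 [[378.0, -377.0, 7.0], [409.0, -271.0, 12.0], [442.0, -163.0, 18.0]]
yellow_piece_mid 0.43 [371. 206.  13.  12.] 78 [[409.0, -371.0, 26.0], [422.0, -356.0, 31.0], [431.0, -345.0, 35.0]]
jam_jar_mid 0.79 [213. 193.  28.  26.] 587 [[429.0, 43.0, 31.0], [454.0, 72.0, 97.0], [486.0, 103.0, 102.0]]
honey_jar_mid 0.65 [183. 187.  24.  28.] 578 [[451.0, 124.0, 34.0], [477.0, 150.0, 96.0], [509.0, 181.0, 101.0]]
tin_mid 0.59 [250. 196.  24.  18.] 311 [[388.0, -48.0, 19.0], [441.0, -28.0, 69.0], [471.0, -3.0, 468.0]]
labels_mid 0.67 [142. 214.  17.  10.] 181 [[400.0, 256.0, 2.0], [414.0, 278.0, 9.0], [431.0, 299.0, 14.0]]
```

Run:
```python
import cv2
a=cv2.imread("pics/top0.png")[130:290,100:420]; b=cv2.imread("pics/scene0.png")[100:340,100:420]
a=cv2.resize(a,(640,320)); b=cv2.resize(b,(640,480))
cv2.imwrite("pics/a1.png",a); cv2.imwrite("pics/b1.png",b)
```

```text
(no output)
```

View pics/a1.png

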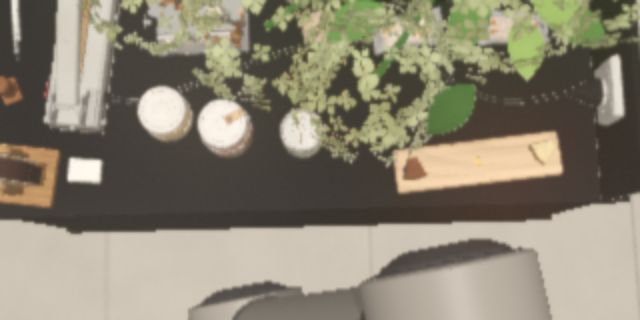

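View pics/scene0.png

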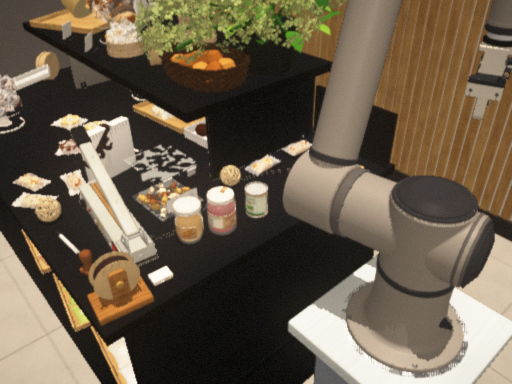

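The top view shows the board at the right (cropped pixels 395–560, 135–190), chocolate at its left end and yellow at its right. The jars, tin and labels are to the left. A shelf and plant overhang behind, so I'll measure the board and the obstacles.

Run:
```python
from h import *
p=eyes.capture("top"); 
for n in ["board","jam_jar_mid","honey_jar_mid","tin_mid","labels_mid","choc_piece_mid","yellow_piece_mid"]:
    ms=eyes.masks_of(p,n)
    if not ms: continue
    m=ms[0]
    w=pts(p,m["pixels"]); zt={"board":12,"jam_jar_mid":99,"honey_jar_mid":97,"tin_mid":72,"labels_mid":10}.get(n,31)
    t=w[abs(w[:,2]-zt)<6]
    r=cv2.minAreaRect(t[:,:2].astype(np.float32)); print(n,m["confidence"],len(t),np.round(r[0],1),np.round(r[1],1),round(r[2],2))
W=pts(p)
s=eyes.capture("scene"); V=pts(s)
A=np.concatenate([W.reshape(-1,3),V.reshape(-1,3)]); A=A[np.isfinite(A[:,0])]
print("max z by cell 40mm; rows x, cols y from 320 to -480"); ys=np.arange(320,-481,-40)
print("      ",ys)
for x in range(360,760,40):
    row=[]
    for y in ys:
        q=A[(abs(A[:,0]-x)<20)&(abs(A[:,1]-y)<20),2]; row.append(f"{int(q.max()) if len(q) else -1:4d}/{int(q.min()) if len(q) else -1:3d}")
    print(x,*row)
```

```text
board 0.69 1504 [ 411.1 -269.8] [ 61.  229.8] 5.05
jam_jar_mid 0.6 436 [460.8  74.6] [60.3 61.3] 44.11
honey_jar_mid 0.96 439 [481.5 154.2] [61.9 61.1] 77.07
tin_mid 0.55 228 [451.8 -23.8] [54.5 46.2] 8.48
labels_mid 0.69 160 [415.1 277.5] [45.6 30. ] 82.0
choc_piece_mid 0.41 79 [ 400.7 -179.9] [24.4 27.6] 86.73
yellow_piece_mid 0.64 89 [ 418.2 -358.1] [29.2 27.8] 10.06
max z by cell 40mm; rows x, cols y from 320 to -480
       [ 320  280  240  200  160  120   80   40    0  -40  -80 -120 -160 -200
 -240 -280 -320 -360 -400 -440 -480]
360   22/-855    7/-855    5/-855    7/-853    7/-853    6/-852    5/-858    6/-853    7/-855  505/-850  519/-855  510/-852  474/-855   17/-852   15/-855    9/-852    6/-853    8/-854    6/-854  174/-847    4/-850
400  105/ -7   15/ -6   17/ -7    7/ -7    5/ -6    9/ -6    7/-579  475/-624  506/-666  523/-707  535/-751  532/-790  520/-838  506/-842   18/-846   20/ -3   19/ -4   37/ -6   15/ -6  175/ -5   -1/ -1
440  102/ -5   16/ -6   13/ -6   64/ -7  101/ -6  104/ -8  508/ -5  539/ -5  540/ -7  529/ -5  598/ -6  600/ -8  574/ -5  586/ -4  571/ -7  559/
[... 703 characters left out ...]
-5  573/-12  623/ -6  629/ -2  650/ -8  664/  7  670/ -1  656/ -5  623/ -1  623/ -2  619/  0  525/ -4  523/ 24  500/227
640   51/-423  154/ 46  151/ -5    6/ -6  120/ -4  484/ -2  501/  0  546/ -6  578/ -6  579/ -4  583/ -2  654/  0  668/ -4  671/ -3  665/ -6  628/ -1  639/ -4  612/ -4  575/  0  535/ -2  480/248
680   45/-426  167/  1  168/ -6   14/ -6  119/ -1  473/  0  503/  0  526/ -2  569/ -4  569/ -3  576/280  634/253  639/252  601/246  628/249  628/356  571/357  586/248  589/245  534/  0  532/ -3
720   43/ -8  183/ -1  185/ -3   16/ -6  121/ -5  118/ -6  449/ -4  491/ -1  497/ -1  544/ -2  540/  0  550/254  512/300  518/247  513/247  552/355  537/356  561/358  555/247  517/249  496/250
```

```bash
cat >> h.py <<'E'
from scipy.spatial.transform import Rotation as Ro
def st():
    s=arm.state(); R=Ro.from_euler("xyz",s["tcp_rot"],degrees=True).as_matrix()
    return s,np.array(s["ee_pos"]),R
def go(x,y,z,jaw=None,frm=None):
    "print total travel (in units) and turn for TCP goal and jaw-axis angle (deg, world, mod 180)"
    s,p,R=st()
    d=R.T@(np.array([x,y,z])-p)/150
    a=np.degrees(np.arctan2(R[1,1],R[0,1]))
    print("t",s["time_s"],"pos",np.round(p,1),"jaw",round(a,1),"q",np.round(s["q"],0),"F",np.round(s["ft_force"],1),"open",round(float(s["opening"]),1))
    out="travel units "+str(np.round(d,3))
    if jaw is not None:
        # turn about tool x (down): +turn => world angle decreases
        t=(-(jaw-a)+90)%180-90; out+=f" turn {np.radians(t)/1.5:.3f} or {np.radians(t-np.sign(t)*180)/1.5:.3f}"
    print(out)
E
python3 - <<'E'
from h import *
s,p,R=st(); print(np.round(R,3))
go(461,75,160,-14); go(350,-330,170)
E
```

```text
[[ 0.     0.308 -0.951]
 [-0.    -0.951 -0.308]
 [-1.     0.     0.   ]]
t 1.25 pos [ 161.6 -499.6  226.7] jaw -72.1 q [-80.  20.  87.   0.  73.  -8.] F [-0.8 -0.3  0.7] open 91.9
travel units [ 0.445 -3.03  -3.078] turn -0.676 or 1.419
t 1.25 pos [ 161.6 -499.6  226.7] jaw -72.1 q [-80.  20.  87.   0.  73.  -8.] F [-0.8 -0.3  0.7] open 91.9
travel units [ 0.378 -0.689 -1.543]
```

Emit:
send_rows --pt "0.02 -0.05 -0.08" --pt "0.08 -0.15 -0.22" --pt "0.15 -0.3 -0.4" --pt "0.25 -0.43 -0.6" --pt "0.33 -0.55 -0.78" --pt "0.4 -0.65 -0.93" --pt "0.4 -0.7 -1.0" --pt "0.4 -0.7 -1.0" --turn '[-0.05,-0.15,-0.25,-0.36,-0.46,-0.56,-0.65,-0.676]' --claw 1

```text
time_s: 2.25
ee_pos: [272.6, -352.6, 166.7]
tcp_rot: [-175.3, 90.0, 81.0]
ft_force: [0.3, 0.4, -0.5]
opening: 91.5
```

Run:
```python
from h import *
s,p,R=st(); print(np.round(R,3))
go(450,0,160,-14); go(350,-330,170)
```

```text
[[ 0.     0.971 -0.238]
 [ 0.    -0.238 -0.971]
 [-1.    -0.    -0.   ]]
t 2.25 pos [ 272.6 -352.6  166.7] jaw -13.8 q [-62.  15. 104.   0.  61. -48.] F [ 0.3  0.4 -0.5] open 91.5
travel units [ 0.045  0.59  -2.565] turn 0.003 or -2.092
t 2.25 pos [ 272.6 -352.6  166.7] jaw -13.8 q [-62.  15. 104.   0.  61. -48.] F [ 0.3  0.4 -0.5] open 91.5
travel units [-0.022  0.466 -0.269]
```

Emit:
send_rows --pt "0 0.05 -0.08" --pt "0 0.15 -0.25" --pt "0 0.28 -0.45" --pt "0 0.4 -0.65" --pt "0 0.48 -0.8" --pt "0 0.5 -0.85" --pt "0 0.5 -0.85" --turn '[0,0,0,0,0,0,0]'

```text
time_s: 3.12
ee_pos: [375.6, -247.6, 166.7]
tcp_rot: [-15.4, 90.0, -119.4]
ft_force: [-0.4, -0.3, 0.8]
opening: 91.9
```

Run:
```python
from h import *
p=eyes.capture("wrist"); save(p,"w1"); print(np.round(p["extrinsics"],2).tolist())
W=pts(p)
for n in ["board","choc_piece_mid","yellow_piece_mid"]:
    for m in eyes.masks_of(p,n)[:1]:
        w=W[m["pixels"]]; w=w[np.isfinite(w[:,0])]; t=w[abs(w[:,2]-(12 if n=="board" else 31))<6]
        if len(t)>3:
            r=cv2.minAreaRect(t[:,:2].astype(np.float32)); print(n,m["confidence"],len(t),np.round(r[0],1),np.round(r[1],1),round(r[2],2),np.median(t[:,2]))
go(450,0,160,-14)
```

```text
[[0.97, 0.23, 0.06, 391.21], [-0.24, 0.94, 0.24, -182.15], [-0.0, -0.25, 0.97, 324.8], [0.0, 0.0, 0.0, 1.0]]
board 0.79 10190 [ 409.3 -267.9] [ 60.1 229. ] 5.21 12.011557635882298
choc_piece_mid 0.95 818 [ 401.2 -177.5] [28.7 29.7] 11.22 31.01942839631016
yellow_piece_mid 0.62 194 [ 418.9 -364.8] [11.2 29.2] 73.88 31.04644542825099
t 3.325 pos [ 375.1 -248.5  166.7] jaw -14.1 q [-43.  15. 104.  -0.  61. -29.] F [-0.3  0.7 -0. ] open 92.0
travel units [ 0.044  0.082 -1.728] turn -0.001 or 2.094
```

View pics/w1.png

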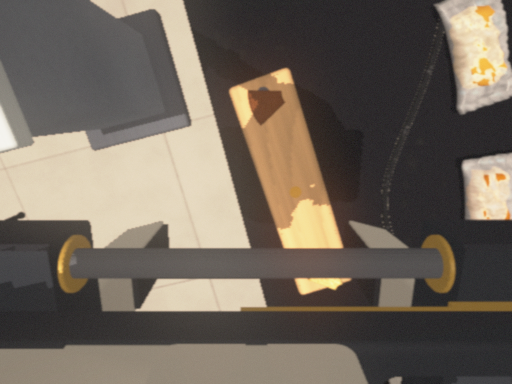

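The wrist view shows the board at pixels 230–345, 70–290 with chocolate at (262,100). The board is near (409.5,-268) at 5.2°, agreeing with the top camera, and the table behind it is clear. Next the jars.

Emit:
send_rows --pt "0 0 -0.1" --pt "0 0 -0.3" --pt "0 0 -0.55" --pt "0 0 -0.8" --pt "0 0 -1" --turn '[0,0,0,0,0]'

```text
time_s: 3.95
ee_pos: [411.7, -100.5, 166.8]
tcp_rot: [-169.2, 90.0, 86.8]
ft_force: [0.3, -0.2, 0.2]
opening: 92.1
```

Emit:
send_rows --pt "0 0 -0.25" --pt "0 0 -0.5" --pt "0 0 -0.75" --pt "0 0 -0.9" --pt "0 0 -0.95" --pt "0 0 -0.95" --turn '[0,0,0,0,0,0]'

```text
time_s: 4.7
ee_pos: [446.0, 36.1, 166.7]
tcp_rot: [-25.9, 90.0, -129.8]
ft_force: [0.5, 0.7, 0.8]
opening: 91.9
```

```bash
cat >> h.py <<'E'
def find(p,names):
    W=pts(p); H={"board":12,"jam_jar_mid":99,"honey_jar_mid":97,"tin_mid":72,"labels_mid":10}
    for n in names:
        for m in eyes.masks_of(p,n)[:1]:
            w=W[m["pixels"]]; w=w[np.isfinite(w[:,0])]; t=w[abs(w[:,2]-H.get(n,31))<5]
            if len(t)>3:
                r=cv2.minAreaRect(t[:,:2].astype(np.float32)); c=cv2.minEnclosingCircle(t[:,:2].astype(np.float32))
                print(n,round(m["confidence"],2),len(t),np.round(r[0],1),np.round(r[1],1),round(r[2],2),"z",round(float(np.median(t[:,2])),1),"circ",np.round(c[0],1),round(c[1],1))
E
python3 - <<'E'
from h import *
p=eyes.capture("wrist"); save(p,"w2")
find(p,["jam_jar_mid","honey_jar_mid","tin_mid","labels_mid"])
go(461,75,160,-14)
E
```

```text
jam_jar_mid 0.67 6356 [460.1  77.4] [62.1 62.8] 76.1 z 98.4 circ [460.2  77.3] 32.0
honey_jar_mid 0.88 5583 [477.3 146.4] [41.2 61.9] 75.82 z 96.8 circ [479.7 155.6] 31.0
tin_mid 0.66 1227 [450.3 -25.6] [57.  48.3] 71.98 z 69.5 circ [451.8 -26.1] 28.7
t 4.95 pos [446.1  35.3 166.7] jaw -14.1 q [ -5.  15. 104.  -0.  61.   9.] F [-0.4  0.4 -0.1] open 91.7
travel units [ 0.045  0.032 -0.281] turn -0.001 or 2.094
```

View pics/w2.png

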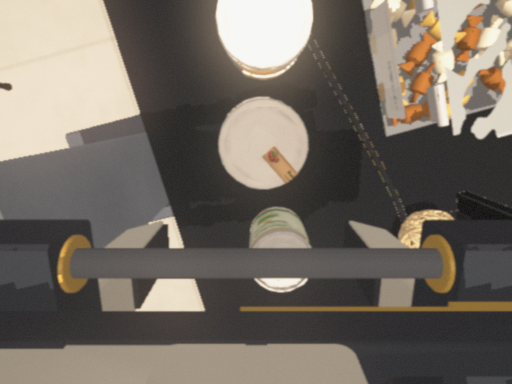

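Jam is at pixel (263,143), world (460,77); honey is at (265,25) and the tin is under the fingers. Moving over the jam and descending.

Emit:
send_rows --pt "0 0.01 -0.1" --pt "0 0.02 -0.22" --pt "0 0.023 -0.29" --pt "0.1 0.023 -0.294" --pt "0.25 0.023 -0.294" --pt "0.42 0.023 -0.294" --pt "0.6 0.023 -0.294" --pt "0.74 0.023 -0.294" --pt "0.81 0.023 -0.294" --pt "0.838 0.023 -0.294" --pt "0.838 0.023 -0.294" --turn '[0,0,0,0,0,0,0,0,0,0,0]'

```text
time_s: 6.32
ee_pos: [460.5, 78.0, 41.3]
tcp_rot: [92.6, 90.0, -11.4]
ft_force: [0.7, 0.0, -1.1]
opening: 91.8
```

Emit:
send_rows --pt "0 0 0" --pt "0 0 0" --pt "0 0 0" --pt "0 0 0" --pt "0 0 0" --pt "0 0 0" --pt "0 0 0" --pt "0 0 0" --turn '[0,0,0,0,0,0,0,0]' --claw -1 --force 30

```text
time_s: 7.32
ee_pos: [460.8, 77.9, 41.4]
tcp_rot: [99.1, 89.9, -4.8]
ft_force: [1.0, -0.5, 5.4]
opening: 67.4
```

Emit:
send_rows --pt "-0.03 0 0" --pt "-0.1 0 0" --pt "-0.2 0 0" --pt "-0.33 0 0" --pt "-0.45 0 0" --pt "-0.55 0 0" --pt "-0.6 0 0" --pt "-0.6 0 0" --turn '[0,0,0,0,0,0,0,0]'

```text
time_s: 8.32
ee_pos: [460.2, 77.9, 131.2]
tcp_rot: [91.3, 90.0, -12.7]
ft_force: [0.2, 0.1, -4.9]
opening: 67.1
```

Run:
```python
from h import *
go(484.2,-171.2,131,5.2)
```

```text
t 8.325 pos [460.2  77.9 131.2] jaw -14.0 q [  0.  20. 104.  -0.  56.  14.] F [ 0.2  0.1 -4.9] open 67.1
travel units [0.002 0.557 1.573] turn -0.223 or 1.871
```

Emit:
send_rows --pt "0 0.02 0.06" --pt "0 0.08 0.22" --pt "0 0.15 0.42" --pt "0 0.22 0.62" --pt "0 0.28 0.8" --pt "0 0.33 0.94" --pt "0 0.35 1.0" --pt "0 0.35 1.0" --turn '[-0.02,-0.06,-0.1,-0.14,-0.18,-0.21,-0.223,-0.223]'

```text
time_s: 9.32
ee_pos: [474.4, -80.7, 130.2]
tcp_rot: [-111.9, 89.9, 163.2]
ft_force: [-0.5, -0.4, -4.7]
opening: 67.3
```

Run:
```python
from h import *
go(484.2,-171.2,42,5.2)
```

```text
t 9.325 pos [474.4 -80.7 130.2] jaw 5.1 q [-19.  21. 102.  -0.  57. -24.] F [-0.5 -0.4 -4.7] open 67.3
travel units [0.588 0.012 0.607] turn -0.001 or 2.093
```

Emit:
send_rows --pt "0 0.002 0.08" --pt "0 0.006 0.22" --pt "0 0.01 0.4" --pt "0 0.012 0.53" --pt "0 0.012 0.607" --pt "0.06 0.012 0.607" --pt "0.18 0.012 0.607" --pt "0.32 0.012 0.607" --pt "0.45 0.012 0.607" --pt "0.54 0.012 0.607" --pt "0.585 0.012 0.607" --pt "0.598 0.012 0.607" --turn '[0,0,0,0,0,0,0,0,0,0,0,0]'

```text
time_s: 10.82
ee_pos: [484.7, -170.4, 41.4]
tcp_rot: [-126.1, 89.9, 149.1]
ft_force: [-4.2, 3.3, 8.4]
opening: 67.3
```

Run:
```python
from h import *
go(484.2,-171.2,41,5.2)
```

```text
t 10.825 pos [ 484.7 -170.4   41.4] jaw 5.2 q [-28.  32. 102.   0.  47. -33.] F [-4.2  3.3  8.4] open 67.3
travel units [ 0.003 -0.004  0.005] turn -0.000 or 2.094
```

Emit:
send_rows --pt "0 0 0" --pt "0 0 0" --pt "0 0 0" --pt "0 0 0" --pt "0 0 0" --turn '[0,0,0,0,0]' --claw 0.8

```text
time_s: 11.45
ee_pos: [485.0, -170.9, 41.4]
tcp_rot: [40.1, 90.0, -44.7]
ft_force: [0.4, -0.6, -0.3]
opening: 82.5
```

Emit:
send_rows --pt "-0.04 0 0" --pt "-0.15 0 0" --pt "-0.3 0 0" --pt "-0.5 0 0" --pt "-0.68 0 0" --pt "-0.8 0 0" --pt "-0.84 0 0" --pt "-0.84 0 0" --turn '[0,0,0,0,0,0,0,0]'

```text
time_s: 12.45
ee_pos: [484.9, -170.8, 167.4]
tcp_rot: [49.2, 90.0, -35.6]
ft_force: [0.4, -0.2, -0.0]
opening: 82.6
```

Run:
```python
from h import *
p=eyes.capture("wrist"); save(p,"w3")
find(p,["jam_jar_mid","choc_piece_mid"])
go(479.7,155.6,167,-14)
```

```text
jam_jar_mid 0.89 5560 [ 483.6 -170.6] [62.5 62.8] 63.84 z 98.4 circ [ 483.8 -170.8] 31.9
choc_piece_mid 0.57 759 [ 401.5 -178.5] [30.6 31.4] 5.21 z 31.0 circ [ 399.  -178.4] 18.3
t 12.6 pos [ 484.5 -170.6  166.4] jaw 5.2 q [-28.  22.  94.  -0.  64. -33.] F [-0.3 -0.8 -0.5] open 82.7
travel units [-2.000e-03  1.650e-01 -2.169e+00] turn 0.223 or -1.871
```

Jam stands at (484,-171), as intended, and the chocolate is unmoved. Now honey.

Emit:
send_rows --pt "0 0 -0.08" --pt "0 0 -0.25" --pt "0 0 -0.5" --pt "0 0 -0.75" --pt "0 0 -1" --turn '[0,0,0,0,0]' --claw 1

```text
time_s: 13.22
ee_pos: [470.7, -19.6, 167.0]
tcp_rot: [-118.0, 90.0, 157.2]
ft_force: [-0.1, -0.7, -0.3]
opening: 91.8
```

Emit:
send_rows --pt "0 0.03 -0.25" --pt "0 0.08 -0.5" --pt "0 0.12 -0.75" --pt "0 0.15 -0.92" --pt "0 0.16 -1" --pt "0 0.16 -1" --turn '[0,0,0,0,0,0]'

```text
time_s: 13.98
ee_pos: [481.4, 130.6, 167.0]
tcp_rot: [-64.9, 90.0, -149.6]
ft_force: [-0.1, -0.2, 0.4]
opening: 91.9
```

Run:
```python
from h import *
p=eyes.capture("wrist"); save(p,"w4")
find(p,["honey_jar_mid","labels_mid","tin_mid"])
go(479.7,155.6,40,5.2)
W=pts(p).reshape(-1,3); W=W[np.isfinite(W[:,0])]
ys=range(340,160,-10); print("     ",*[f"{y:4d}" for y in ys])
for x in range(360,560,10):
    print(x,*[f"{int(np.percentile(q,95)) if len(q:=W[(abs(W[:,0]-x)<5)&(abs(W[:,1]-y)<5),2])>2 else -1:4d}" for y in ys])
```

```text
honey_jar_mid 0.88 5769 [480.4 157.4] [61.7 61.8] 44.25 z 96.9 circ [479.8 157.2] 31.6
labels_mid 0.81 1254 [412.1 273.2] [31.8 31.4] 85.32 z 9.7 circ [412.7 273.5] 21.5
t 14.175 pos [481.7 129.3 167.2] jaw 5.1 q [ 6. 20. 97. -0. 63.  1.] F [-0.  -0.5  0.1] open 91.4
travel units [ 0.848  0.002 -0.176] turn -0.001 or 2.093
       340  330  320  310  300  290  280  270  260  250  240  230  220  210  200  190  180  170
360   -1   -1   -1   -1   -1   -1    1    1    1    1    1    1    1    1    1    1    1    1
370   -1   -1   -1   -1   -1   -1    1    1    1    1    1    1    1    1    1    1    1    1
380   -1   -1   -1   -1   -1    1    1    1    1    1    1    1    1    1    1    1    1    1
390   -1   -1   -1   -1   -1    1    1    1    1    1    1    1    1    1    1    1    1    1
400   -1   -1   -1   -1   -1    9   10   10   10    1    1    1    1    1    1    1    1    1
410   -1   -1   -1   -1   -1   10   10   10   10    1    1    1    1    1    1    1    1    1
420   -1   -1   -1   -1   -1   10   10   10   10    1    1    1    1    1    1    1    1    1
430   -1   -1   -1   
[... 500 characters left out ...]
44    1    1    1    1    1   97   98   97
490   -1   -1   -1   -1   -1   -1   -1   84   75   48    1    1    1    0    1   97   98   97
500   -1   -1   -1   -1   -1   -1   48   82   76   51    1    1   21   20   17    1   98  246
510   -1   -1   -1   -1   -1   -1   48   86   65   52   32   29   25   22   19   16   14  249
520   -1   -1   -1   -1   -1   -1   48   90   52   51   30    1    1    1    1    1   12  251
530   -1   -1   -1   -1   -1   -1   57   95   49   48    1    1    1    1    1    1    1  257
540   -1   -1   -1   -1   -1   -1   58  100   48   48    8    1    1    1    1    1    1  256
550   -1   -1   -1   -1   -1   -1   58  104   49   48   40    1    1    1    1    1    0  242
```

View pics/w4.png

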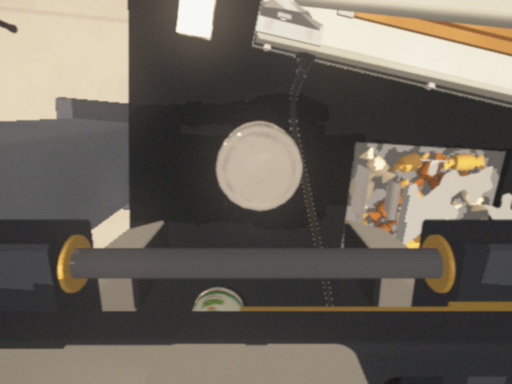

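Run:
```python
from h import *
W=np.concatenate([pts(eyes.capture(c)).reshape(-1,3) for c in("wrist","scene","top")]); W=W[np.isfinite(W[:,0])&(W[:,2]<140)]
ys=range(220,90,-10); print("     ",*[f"{y:4d}" for y in ys])
for x in range(500,620,10):
    print(x,*[f"{int(np.percentile(q,95)) if len(q:=W[(abs(W[:,0]-x)<5)&(abs(W[:,1]-y)<5),2])>2 else -1:4d}" for y in ys])
```

```text
220  210  200  190  180  170  160  150  140  130  120  110  100
500   21   21   17    2   98   98   98   98   98   98    3    2    2
510   26   22   19   17   14   97   98   98   97    3    2    2    2
520    1    1    1    1   11   11   10    9   -1    3    2    1    1
530    1    1    1    1    1    1    1    7    7    6    6    5    1
540    1    1    1    1    1    1    1    1    0    1    5    6    6
550    1    1    1    1    2    1    1    1    1    1    1    1    1
560    1    1    1    1    2    1    1    1    1    1    1    1    0
570    1    1    1    1    1    1  115  115  115  115    1    1    1
580    1    2    1    1    3   11  114  114  114  114  114   52   50
590    1    2    2    1  113  114  114  115  115  115  115   21   20
600    2    1    1    1  112  114  114  115  115  114    9   15   19
610    1    1    1    1    3  114  115  114  114  114   16   20  114
```

A tall thing (115 mm) at x≥565 would foul the gripper body with the jaws along x, so I'll turn the jaws to about -75° before descending.

Emit:
send_rows --pt "0 0 -0.03" --pt "0 0 -0.08" --pt "0 0 -0.13" --pt "0 0 -0.17" --pt "0 0.004 -0.186" --pt "0 0.004 -0.186" --pt "0 0.004 -0.186" --pt "0 0.004 -0.186" --pt "0 0.004 -0.186" --pt "0 0.004 -0.186" --pt "0 0.004 -0.186" --turn '[0.06,0.16,0.27,0.38,0.49,0.6,0.71,0.82,0.9,0.931,0.931]'

```text
time_s: 15.7
ee_pos: [479.9, 157.6, 167.3]
tcp_rot: [72.4, 90.0, -92.4]
ft_force: [-0.1, 0.3, -0.5]
opening: 91.6
```

Run:
```python
from h import *
p=eyes.capture("wrist"); find(p,["honey_jar_mid"])
go(479.8,157.2,40,-75)
```

```text
honey_jar_mid 0.78 5360 [480.9 157. ] [61.8 61.8] 15.66 z 96.9 circ [480.9 157.1] 31.6
t 15.8 pos [479.9 157.7 167.3] jaw -74.8 q [ 9. 21. 96. -0. 64. 84.] F [-0.5 -0.4  0.1] open 91.6
travel units [0.849 0.003 0.001] turn 0.002 or -2.092
```

Emit:
send_rows --pt "0.06 0.003 0" --pt "0.2 0.003 0" --pt "0.38 0.003 0" --pt "0.56 0.003 0" --pt "0.7 0.003 0" --pt "0.8 0.003 0" --pt "0.84 0.003 0" --pt "0.846 0.003 0" --pt "0.846 0.003 0" --turn '[0,0,0,0,0,0,0,0,0]'

```text
time_s: 16.92
ee_pos: [480.4, 157.6, 41.0]
tcp_rot: [169.6, 89.9, 4.8]
ft_force: [-0.1, -0.4, 0.3]
opening: 91.6
```

Emit:
send_rows --pt "0 0 0" --pt "0 0 0" --pt "0 0 0" --pt "0 0 0" --pt "0 0 0" --pt "0 0 0" --pt "0 0 0" --pt "0 0 0" --turn '[0,0,0,0,0,0,0,0]' --claw -1 --force 30

```text
time_s: 17.92
ee_pos: [480.1, 157.4, 40.5]
tcp_rot: [140.4, 90.0, -24.4]
ft_force: [1.2, -2.2, 0.6]
opening: 61.1
```

Emit:
send_rows --pt "-0.03 0 0" --pt "-0.1 0 0" --pt "-0.2 0 0" --pt "-0.33 0 0" --pt "-0.48 0 0" --pt "-0.6 0 0" --pt "-0.66 0 0" --pt "-0.66 0 0" --turn '[0,0,0,0,0,0,0,0]'

```text
time_s: 18.92
ee_pos: [480.2, 157.6, 140.1]
tcp_rot: [172.8, 89.9, 8.0]
ft_force: [0.5, -0.2, -3.4]
opening: 60.7
```

Run:
```python
from h import *
go(470,0,139,-75)
go(430,-250,139,-75)
```

```text
t 18.925 pos [480.2 157.6 140.1] jaw -74.8 q [ 9. 23. 98. -0. 60. 84.] F [ 0.5 -0.2 -3.4] open 60.7
travel units [0.007 0.996 0.341] turn 0.002 or -2.092
t 18.925 pos [480.2 157.6 140.1] jaw -74.8 q [ 9. 23. 98. -0. 60. 84.] F [ 0.5 -0.2 -3.4] open 60.7
travel units [0.007 2.535 1.034] turn 0.002 or -2.092
```

Emit:
send_rows --pt "0 0.07 0.04" --pt "0 0.22 0.13" --pt "0 0.42 0.24" --pt "0 0.62 0.36" --pt "0 0.8 0.46" --pt "0 0.95 0.55" --turn '[0,0,0,0,0,0]'

```text
time_s: 19.68
ee_pos: [436.4, -3.2, 138.7]
tcp_rot: [-13.9, 89.9, -178.8]
ft_force: [-0.3, -0.6, -3.8]
opening: 60.6
```

Emit:
send_rows --pt "0 0.17 0.1" --pt "0 0.36 0.2" --pt "0 0.55 0.3" --pt "0 0.75 0.4" --pt "0 0.9 0.48" --pt "0 0.95 0.5" --pt "0 0.95 0.5" --turn '[0,0,0,0,0,0,0]'

```text
time_s: 20.55
ee_pos: [402.0, -158.9, 139.0]
tcp_rot: [-51.0, 89.9, 144.1]
ft_force: [0.4, -0.0, -3.4]
opening: 60.4
```

Run:
```python
from h import *
go(420,-300,140,5.2)
```

```text
t 20.55 pos [ 402.  -158.9  139. ] jaw -74.9 q [-32.  16. 108.   0.  56.  43.] F [ 0.4 -0.  -3.4] open 60.4
travel units [-0.007  0.94   0.129] turn -0.932 or 1.162
```

Emit:
send_rows --pt "0 0.07 0.01" --pt "0 0.2 0.03" --pt "0 0.35 0.05" --pt "0 0.5 0.07" --pt "0 0.65 0.09" --pt "0 0.78 0.11" --pt "0 0.88 0.12" --pt "0 0.94 0.13" --pt "0 0.94 0.13" --pt "0 0.94 0.13" --pt "0 0.94 0.13" --turn '[-0.05,-0.14,-0.25,-0.36,-0.47,-0.58,-0.69,-0.8,-0.89,-0.932,-0.932]'

```text
time_s: 21.92
ee_pos: [420.8, -298.9, 139.1]
tcp_rot: [-148.5, 89.9, 126.8]
ft_force: [0.0, -0.8, -4.2]
opening: 60.8
```

Run:
```python
from h import *
go(500.4,-350.5,41,5.2)
p=eyes.capture("top");W=np.concatenate([pts(p).reshape(-1,3),pts(eyes.capture("scene")).reshape(-1,3)]); W=W[np.isfinite(W[:,0])&(W[:,2]<240)]
ys=range(-330,-480,-10); print("     ",*[f"{y:4d}" for y in ys])
for x in range(420,640,20):
    print(x,*[f"{int(np.percentile(q,95)) if len(q:=W[(abs(W[:,0]-x)<10)&(abs(W[:,1]-y)<5),2])>1 else -1:4d}" for y in ys])
```

```text
t 21.925 pos [ 420.8 -298.9  139.1] jaw 5.3 q [-44.  24.  96.   0.  60. -49.] F [ 0.  -0.8 -4.2] open 60.8
travel units [0.653 0.497 0.392] turn 0.001 or -2.093
      -330 -340 -350 -360 -370 -380 -390 -400 -410 -420 -430 -440 -450 -460 -470
420   15   30   33   33   33   13   -1    2    2    4  106  130   -1   -1   -1
440   16   18   31   30   31   -1   -1    5    4    3   85  109   -1   -1   -1
460   -1    3    3    4    3    5    4    3    2    3  105  102   -1   -1   -1
480   -1   -1   -1    2    3    2    4    3    3    3   60   41   -1   -1   -1
500   -1   -1   -1   -1   -1    2    2    3    4    3    3  172  173   -1   -1
520   -1   -1   -1   -1   -1   -1   -1   -1    2    2  148  173  172   -1   -1
540   -1   -1   -1   -1   -1   -1   -1   -1   -1   -1   -1  172  175   -1   -1
560   -1   -1   -1   -1   -1   -1   -1   -1   -1   -1   -1  171  172   -1   -1
580   -1   -1   -1   -1   -1   -1   -1   -1   -1   -1   -1  171  172   -1   -1
600  237  237  234   22  226  235  227  236  237  238  236  172  234  237   -1
620   21   20   -1   22   19   -1   -1   -1   -1   -1   -1  159  175   -1   -1
```

Run:
```python
from h import *
W=np.concatenate([pts(eyes.capture(c)).reshape(-1,3) for c in("top","scene","wrist")]); W=W[np.isfinite(W[:,0])&(W[:,0]>540)&(W[:,0]<720)]
for y0 in (-420,-380,-340,-300,-260,-200,-150):
    q=W[abs(W[:,1]-y0)<20]; print(y0)
    for x in range(550,720,10):
        z=q[abs(q[:,0]-x)<5,2]; h=np.histogram(z,bins=[-20,40,100,150,200,225,250,275,300,400,800])[0]; print("  ",x,h)
p=eyes.capture("wrist");save(p,"w5")
p=eyes.capture("top");save(p,"t5")
```

```text
-420
   550 [ 0  0 20 14  0  0  0  0  0 51]
   560 [ 0  1 14  1  0  0  0  0  0 18]
   570 [ 0  5  1  2  0  0  0  0  0 30]
   580 [ 0  6 11  5  0  0  0  0  0 56]
   590 [ 0 12 22 11  0  0  0  0 13 27]
   600 [ 0 18 16  7  1 56 15  0 18 56]
   610 [ 0 16  6  2  0 14 18  0  0 71]
   620 [ 9 20 14  5  0 12 32  0  0 44]
   630 [ 6 23 10  0  0 14 31  0  0 20]
   640 [ 2 16  1  0  0 15 21  0  0 24]
   650 [  1   0   0   0   0   4  12   0   0 131]
   660 [  3   0   0   0   0   8  15   0   0 162]
   670 [  0   0   0   0   0  16  28   0   0 104]
   680 [  0   0   0   0   0  12  13   0   0 119]
   690 [ 0  0  0  0  0  7 11  0  0 20]
   700 [ 0  0  0  0  0  5  9  0  0 35]
   710 [ 0  0  0  0  0  6  3  0  0 81]
-380
   550 [ 0  0  0  0  0  0  0  0  0 74]
   560 [ 0  0  0  0  0  0  0  0  0 72]
   570 [ 0  0  0  0  0  0  0  0  0 73]
   580 [ 0  0  0  0  0  0  0  0  0 86]
   590 [ 2  0  0  0  0  0  0  0  0 63]
   600 [10  0  0  0  2 12  3  0  0 81]
   610 [13  0  0  0  0  9 10  0  0 57]
   620 [ 0  0  0  0  0 10 15  0  0 48]
   630 [ 4  0  0  0  0 14 15  0  0 95]
   640 [  2   7   0   0   0  14  19 
[... 3475 characters left out ...]
   0   0   0   0   0 181]
   570 [983   0   0   0   0   0   0   0   0 336]
   580 [951   0   0   0   0   0   0   0   0 151]
   590 [740   0   0   0   0   1   0   0   0  91]
   600 [686   0   0   0   9 151  29   0   0 110]
   610 [328   0   0   0   0  19  39   0   0 144]
   620 [ 18   0   0   0   0   5  22   7  22 174]
   630 [10  0  0  0  0 10 43 32 34 71]
   640 [163 235 160 171   2   2  49  13   4  32]
   650 [ 22  27  21  19   0   0  15   1   0 117]
   660 [ 0  0  0  0  0  0 35  0  4 76]
   670 [ 0  0  0  0  0  0 34  0  7 47]
   680 [  0   0   0   0   0   0  13  17  19 140]
   690 [ 0  0  0  0  0  0  0 28 26 51]
   700 [ 0  0  0  0  0  0  0  1 20 20]
   710 [ 0  0  0  0  0  0  0  0  9 42]
```

View pics/w5.png

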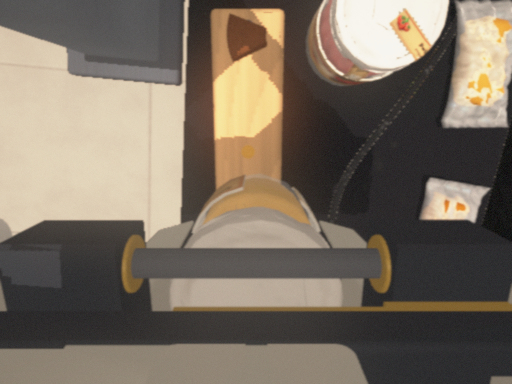

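The view shows honey in the gripper, with jam and chocolate undisturbed. Behind there's a shelf edge at x≈600 (z 222–250) and a wall at y≈-430. I'll place with the jaws at 0° to keep the body clear of the shelf.

Run:
```python
from h import *
W=np.concatenate([pts(eyes.capture(c)).reshape(-1,3) for c in("top","wrist")]); 
q=W[np.isfinite(W[:,0])&(W[:,0]>560)&(W[:,0]<630)&(W[:,2]>215)&(W[:,2]<240)]
for y in(-400,-350,-300,-250,-180):
    t=q[abs(q[:,1]-y)<25,0]; print(y,len(t),np.round(np.percentile(t,[2,20,50]),1) if len(t) else "")
go(499.4,-350.6,41,0)
```

```text
-400 26 [599.1 599.9 600.2]
-350 15 [599.7 599.9 600.3]
-300 24 [599.3 600.  600.5]
-250 36 [599.4 600.  600.4]
-180 14 [599.6 599.8 600.5]
t 22.375 pos [ 420.6 -299.9  139.4] jaw 5.3 q [-44.  24.  96.  -0.  60. -49.] F [ 0.2  0.  -4.3] open 60.4
travel units [0.656 0.492 0.385] turn 0.061 or -2.033
```

Emit:
send_rows --pt "0 0.03 0.03" --pt "0 0.1 0.09" --pt "0 0.2 0.17" --pt "0 0.3 0.25" --pt "0 0.4 0.32" --pt "0 0.46 0.37" --pt "0 0.492 0.385" --pt "0 0.492 0.385" --pt "0 0.492 0.385" --turn '[0.01,0.03,0.05,0.061,0.061,0.061,0.061,0.061,0.061]'

```text
time_s: 23.5
ee_pos: [499.0, -350.4, 139.4]
tcp_rot: [-120.1, 90.0, 149.9]
ft_force: [-1.5, 0.4, -3.2]
opening: 60.8
```

Run:
```python
from h import *
go(499.4,-350.6,41,0)
```

```text
t 23.5 pos [ 499.  -350.4  139.4] jaw 0.0 q [-42.  33.  80.  -0.  67. -42.] F [-1.5  0.4 -3.2] open 60.8
travel units [0.656 0.003 0.002] turn 0.000 or -2.094
```

Emit:
send_rows --pt "0.04 0 0" --pt "0.12 0 0" --pt "0.22 0 0" --pt "0.33 0 0" --pt "0.44 0 0" --pt "0.54 0 0" --pt "0.61 0 0" --pt "0.645 0 0" --pt "0.657 0 0" --pt "0.657 0 0" --turn '[0,0,0,0,0,0,0,0,0,0]'

```text
time_s: 24.75
ee_pos: [499.6, -350.9, 41.2]
tcp_rot: [43.5, 90.0, -46.4]
ft_force: [0.2, -0.7, -3.8]
opening: 60.5
```

Emit:
send_rows --pt "0 0 0" --pt "0 0 0" --pt "0 0 0" --pt "0 0 0" --pt "0 0 0" --turn '[0,0,0,0,0]' --claw 0.7

```text
time_s: 25.38
ee_pos: [499.4, -350.8, 41.0]
tcp_rot: [36.4, 90.0, -53.6]
ft_force: [-0.4, 0.5, 0.4]
opening: 78.2
```

Emit:
send_rows --pt "-0.04 0 0" --pt "-0.15 0 0" --pt "-0.3 0 0" --pt "-0.5 0 0" --pt "-0.68 0 0" --pt "-0.8 0 0" --pt "-0.84 0 0" --pt "-0.84 0 0" --turn '[0,0,0,0,0,0,0,0]'

```text
time_s: 26.38
ee_pos: [499.5, -350.7, 167.4]
tcp_rot: [43.2, 89.9, -46.8]
ft_force: [0.8, -0.4, -0.9]
opening: 78.0
```

Run:
```python
from h import *
p=eyes.capture("wrist"); save(p,"w6")
find(p,["honey_jar_mid","jam_jar_mid","yellow_piece_mid","board"])
go(400,-170,167,0); go(451.5,-26,167,0)
```

```text
honey_jar_mid 0.92 5373 [ 496.7 -348.3] [61.7 61.5] 24.76 z 96.8 circ [ 496.8 -348.7] 31.5
yellow_piece_mid 0.87 736 [ 418.5 -358.3] [28.1 32.4] 10.96 z 31.0 circ [ 421.9 -356.4] 17.9
board 0.69 12295 [ 410.9 -285.7] [ 60.3 195.9] 5.13 z 12.1 circ [ 410.6 -285.6] 101.4
t 26.625 pos [ 499.1 -350.5  166. ] jaw 0.0 q [-42.  31.  78.  -0.  71. -42.] F [ 0.1 -0.   1. ] open 78.1
travel units [-0.004 -0.66  -1.203] turn 0.000 or -2.094
t 26.625 pos [ 499.1 -350.5  166. ] jaw 0.0 q [-42.  31.  78.  -0.  71. -42.] F [ 0.1 -0.   1. ] open 78.1
travel units [-0.004 -0.317 -2.163] turn 0.000 or -2.094
```

Honey stands about 18–19 mm clear of the board, in line with jam, and the yellow piece is unmoved. Next the tin.

Emit:
send_rows --pt "0 -0.03 -0.08" --pt "0 -0.1 -0.25" --pt "0 -0.18 -0.5" --pt "0 -0.25 -0.75" --pt "0 -0.3 -1" --turn '[0,0,0,0,0]' --claw 1

```text
time_s: 27.25
ee_pos: [453.3, -198.8, 166.7]
tcp_rot: [-134.8, 90.0, 135.3]
ft_force: [0.9, 0.5, -0.5]
opening: 91.7
```

Emit:
send_rows --pt "0 0 -0.25" --pt "0 0 -0.5" --pt "0 0 -0.72" --pt "0 0 -0.8" --pt "0 0 -0.8" --turn '[0,0,0,0,0]'

```text
time_s: 27.88
ee_pos: [454.1, -80.3, 166.9]
tcp_rot: [10.9, 90.0, -79.0]
ft_force: [0.2, -0.3, 0.5]
opening: 91.7
```

Run:
```python
from h import *
p=eyes.capture("wrist"); save(p,"w7")
find(p,["tin_mid"])
go(451.5,-26,31,0)
```

```text
tin_mid 0.74 4172 [452.5 -26. ] [55.1 55.4] 10.55 z 69.3 circ [452.  -26.1] 28.4
t 27.975 pos [454.3 -81.4 166.9] jaw 0.0 q [-20.  17. 102.  -0.  61. -20.] F [ 1.  -0.5  0.5] open 91.5
travel units [ 0.906 -0.019 -0.37 ] turn 0.000 or -2.094
```

Emit:
send_rows --pt "0 0 -0.1" --pt "0 -0.013 -0.25" --pt "0 -0.013 -0.35" --pt "0 -0.013 -0.37" --pt "0.1 -0.013 -0.37" --pt "0.27 -0.013 -0.37" --pt "0.46 -0.013 -0.37" --pt "0.65 -0.013 -0.37" --pt "0.8 -0.013 -0.37" --pt "0.88 -0.013 -0.37" --pt "0.906 -0.013 -0.37" --pt "0.906 -0.013 -0.37" --turn '[0,0,0,0,0,0,0,0,0,0,0,0]'

```text
time_s: 29.48
ee_pos: [452.6, -25.4, 31.3]
tcp_rot: [68.2, 90.0, -21.8]
ft_force: [-0.1, -0.1, -0.0]
opening: 92.2
```

Emit:
send_rows --pt "0 0 0" --pt "0 0 0" --pt "0 0 0" --pt "0 0 0" --pt "0 0 0" --pt "0 0 0" --pt "0 0 0" --pt "0 0 0" --turn '[0,0,0,0,0,0,0,0]' --claw -1 --force 20

```text
time_s: 30.48
ee_pos: [452.4, -25.2, 31.1]
tcp_rot: [67.3, 90.0, -22.6]
ft_force: [-0.1, 0.3, 4.2]
opening: 56.9
```

Emit:
send_rows --pt "-0.03 0 0" --pt "-0.1 0 0" --pt "-0.2 0 0" --pt "-0.33 0 0" --pt "-0.48 0 0" --pt "-0.6 0 0" --pt "-0.65 0 0" --pt "-0.66 0 0" --turn '[0,0,0,0,0,0,0,0]'

```text
time_s: 31.48
ee_pos: [452.2, -25.2, 130.2]
tcp_rot: [63.8, 90.0, -26.2]
ft_force: [-0.3, 0.3, -1.9]
opening: 56.8
```

Run:
```python
from h import *
go(400,-165,130,0); go(491.3,-260.3,31,5.2)
```

```text
t 31.475 pos [452.2 -25.2 130.2] jaw 0.0 q [-13.  19. 106.  -0.  55. -13.] F [-0.3  0.3 -1.9] open 56.8
travel units [ 0.002 -0.349  0.932] turn 0.000 or -2.094
t 31.475 pos [452.2 -25.2 130.2] jaw 0.0 q [-13.  19. 106.  -0.  55. -13.] F [-0.3  0.3 -1.9] open 56.8
travel units [0.662 0.259 1.567] turn -0.060 or 2.034
```

Emit:
send_rows --pt "0 -0.04 0.06" --pt "0 -0.13 0.2" --pt "0 -0.24 0.38" --pt "0 -0.32 0.58" --pt "0 -0.35 0.76" --pt "0 -0.35 0.9" --pt "0 -0.35 0.93" --turn '[0,0,0,0,0,0,0]'

```text
time_s: 32.35
ee_pos: [399.1, -165.8, 129.4]
tcp_rot: [-111.5, 89.9, 158.4]
ft_force: [-0.2, 0.4, -1.3]
opening: 57.3
```

Emit:
send_rows --pt "0 0 0.15" --pt "0 0.03 0.32" --pt "0 0.07 0.48" --pt "0 0.15 0.6" --pt "0 0.28 0.635" --pt "0 0.42 0.635" --pt "0 0.53 0.635" --pt "0 0.59 0.635" --pt "0 0.609 0.635" --pt "0 0.609 0.635" --turn '[0,0,0,0,0,0,0,0,0,0]'

```text
time_s: 33.6
ee_pos: [490.9, -259.7, 129.8]
tcp_rot: [-113.7, 90.0, 156.3]
ft_force: [-0.4, -0.1, -1.6]
opening: 57.3
```

Run:
```python
from h import *
p=eyes.capture("wrist"); save(p,"w8")
find(p,["jam_jar_mid","tin_mid","board"])
go(491.3,-260.3,31,0)
```

```text
jam_jar_mid 0.87 10642 [ 484.1 -171.6] [62.9 62.7] 83.27 z 98.4 circ [ 484.1 -171.3] 32.0
board 0.68 10088 [ 406.6 -229.7] [ 59.5 152.3] 5.39 z 12.1 circ [ 406.4 -229.1] 79.4
t 33.8 pos [ 490.9 -260.   130.1] jaw 0.0 q [-36.  28.  90.  -0.  62. -36.] F [ 0.1  0.5 -1.3] open 56.8
travel units [0.661 0.003 0.002] turn 0.000 or -2.094
```

View pics/w8.png

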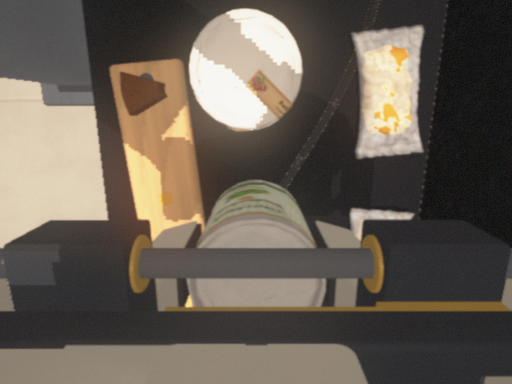

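The tin hangs ahead of the slot; jam is at pixel (245,70). A dotted line crosses near the tin spot, so I'll check whether it has any height.

```bash
python3 - <<'E'
from h import *
p=eyes.capture("wrist")
W=pts(p)
for u,v in [(375,0),(358,60),(340,95),(320,130),(300,160),(287,183)]:
    q=W[max(0,v-8):v+9,max(0,u-12):u+13].reshape(-1,3); q=q[np.isfinite(q[:,0])]
    print(u,v,np.round(np.median(q,0)),"z pct",np.round(np.percentile(q[:,2],[2,50,90,98,100]),1))
E
python3 - <<'E'
import cv2
a=cv2.imread("pics/w5.png")[80:230,320:460]; cv2.imwrite("pics/c5.png",cv2.resize(a,None,fx=4,fy=4,interpolation=cv2.INTER_CUBIC))
E
```

```text
375 0 [ 583. -111.    1.] z pct [-1.3  0.7  7.2  8.1  9.3]
358 60 [ 572. -153.   11.] z pct [-0.9 10.8 16.4 17.4 18.7]
340 95 [ 561. -180.    1.] z pct [-1.5  0.5  7.4  8.3  8.9]
320 130 [ 546. -210.    1.] z pct [-1.4  0.6  6.9  7.8  8.4]
300 160 [ 529. -236.    1.] z pct [-1.3  0.6  6.3  7.1  7.9]
287 183 [ 518. -255.    1.] z pct [ -1.2   0.8 102.3 112.5 117.4]
```

View pics/c5.png

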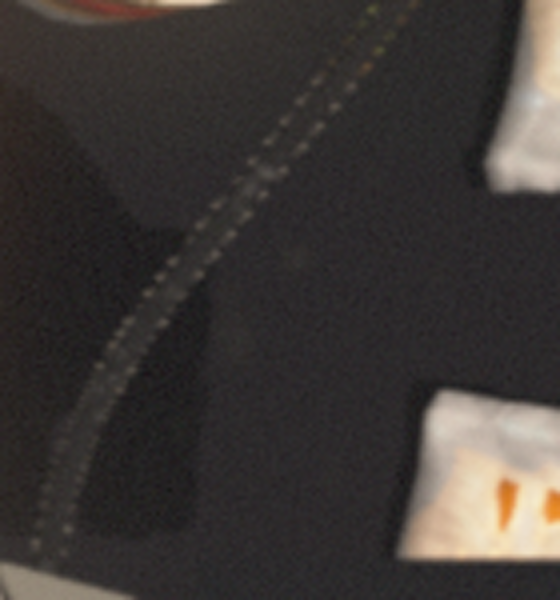

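Emit:
send_rows --pt "0 -0.05 0" --pt "0 -0.15 0" --pt "0 -0.28 0.04" --pt "0 -0.38 0.14" --pt "0 -0.44 0.3" --pt "0 -0.45 0.46" --pt "0 -0.45 0.56" --pt "0 -0.45 0.56" --pt "0 -0.45 0.56" --turn '[0,0,0,0,0,0,0,0,0]'

```text
time_s: 34.98
ee_pos: [423.8, -343.3, 129.7]
tcp_rot: [-149.9, 89.9, 120.2]
ft_force: [0.4, 0.1, -1.8]
opening: 57.1
```

Run:
```python
from h import *
p=eyes.capture("wrist"); save(p,"w9"); W=pts(p).reshape(-1,3); W=W[np.isfinite(W[:,0])]
q=W[(W[:,2]>4)&(W[:,2]<15)&(W[:,0]>450)&(W[:,0]<600)]
for y in range(-330,-150,10):
    t=q[abs(q[:,1]-y)<5]; print(y,len(t),np.round(np.percentile(t[:,0],[5,50,95])) if len(t) else "",np.round(np.percentile(t[:,2],[50,95]),1) if len(t) else "")
find(p,["jam_jar_mid","honey_jar_mid","board","choc_piece_mid"])
```

```text
-330 86 [575. 576. 578.] [12.1 14.8]
-320 88 [576. 577. 579.] [12.  14.8]
-310 158 [490. 577. 580.] [12.8 14.8]
-300 184 [493. 499. 579.] [11.5 14.4]
-290 384 [496. 580. 597.] [11.1 14.6]
-280 375 [500. 582. 598.] [10.3 13.4]
-270 112 [503. 507. 512.] [6.2 7.7]
-260 100 [509. 513. 518.] [5.8 6.9]
-250 111 [515. 519. 523.] [5.7 7.1]
-240 108 [521. 525. 529.] [5.7 7.3]
-230 336 [528. 580. 599.] [10.1 14.1]
-220 481 [534. 582. 599.] [10.9 14.6]
-210 289 [482. 545. 583.] [ 8.6 14.7]
-200 459 [462. 544. 579.] [ 9.  14.5]
-190 81 [458. 551. 579.] [ 7.3 13.6]
-180 0  
-170 0  
-160 0  
honey_jar_mid 0.69 3288 [ 493.4 -335.4] [58.7 35.2] 19.79 z 96.7 circ [ 496.2 -343.3] 30.8
board 0.84 13332 [ 409.5 -270.3] [ 60.1 159.6] 5.17 z 12.1 circ [ 402.8 -271. ] 82.9
```

View pics/w9.png

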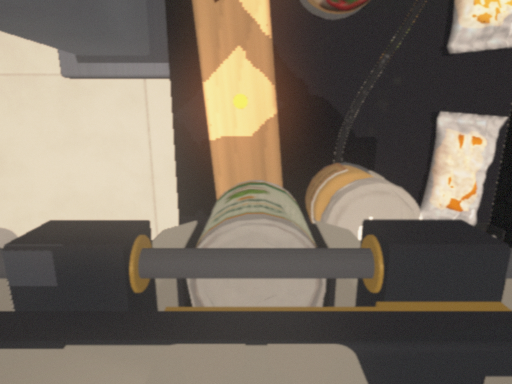

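The ribbon runs straight under the honey, whose cap is at its normal height (96.8), so it isn't solid. I'll place the tin as planned.

Emit:
send_rows --pt "0 0 -0.08" --pt "0 0.01 -0.22" --pt "0 0.07 -0.42" --pt "0 0.18 -0.54" --pt "0 0.32 -0.56" --pt "0 0.42 -0.56" --pt "0 0.452 -0.56" --pt "0 0.452 -0.56" --turn '[0,0,0,0,0,0,0,0]'

```text
time_s: 36.22
ee_pos: [491.3, -259.1, 129.9]
tcp_rot: [-119.9, 90.0, 150.2]
ft_force: [-0.7, 0.4, -1.9]
opening: 56.9
```

Emit:
send_rows --pt "0.04 0 0" --pt "0.12 0 0" --pt "0.22 0 0" --pt "0.33 0 0" --pt "0.44 0 0" --pt "0.54 0 0" --pt "0.61 0 0" --pt "0.645 0 0" --pt "0.659 0 0" --pt "0.659 0 0" --turn '[0,0,0,0,0,0,0,0,0,0]'

```text
time_s: 37.48
ee_pos: [491.8, -260.1, 31.5]
tcp_rot: [49.6, 89.9, -40.3]
ft_force: [0.1, 0.0, -1.0]
opening: 57.3
```

Run:
```python
from h import *
go(491.3,-260.3,31,0)
```

```text
t 37.475 pos [ 491.8 -260.1   31.5] jaw 0.0 q [-36.  36.  95.  -0.  49. -36.] F [ 0.1  0.  -1. ] open 57.3
travel units [ 0.003 -0.003  0.001] turn 0.000 or -2.094
```

Emit:
send_rows --pt "0 0 0" --pt "0 0 0" --pt "0 0 0" --pt "0 0 0" --pt "0 0 0" --turn '[0,0,0,0,0]' --claw 0.6

```text
time_s: 38.1
ee_pos: [491.6, -260.0, 31.2]
tcp_rot: [31.0, 90.0, -59.0]
ft_force: [0.2, -0.2, -0.3]
opening: 73.6
```

Emit:
send_rows --pt "-0.04 0 0" --pt "-0.15 0 0" --pt "-0.3 0 0" --pt "-0.5 0 0" --pt "-0.7 0 0" --pt "-0.85 0 0" --pt "-0.9 0 0" --pt "-0.9 0 0" --turn '[0,0,0,0,0,0,0,0]'

```text
time_s: 39.1
ee_pos: [491.6, -260.0, 166.7]
tcp_rot: [51.0, 89.9, -39.0]
ft_force: [0.0, 0.9, -0.7]
opening: 73.2
```

Run:
```python
from h import *
p=eyes.capture("wrist"); save(p,"w10")
find(p,["tin_mid","jam_jar_mid"])
go(413,180,167,0)
```

```text
tin_mid 0.77 3650 [ 491.1 -261.2] [55.9 55.9] 8.27 z 69.3 circ [ 490.9 -261.3] 28.6
jam_jar_mid 0.89 7390 [ 484.  -171.6] [62.5 62.6] 1.21 z 98.4 circ [ 483.8 -171.3] 32.1
t 39.25 pos [ 491.1 -259.6  165.2] jaw 0.0 q [-36.  26.  88.  -0.  66. -36.] F [-0.6  0.8 -0.2] open 73.4
travel units [-0.009 -0.519 -2.931] turn 0.000 or -2.094
```

Tin is at (491,-261), within about 1 mm of midway. Now over to the labels, with a look at the clearance there.

Emit:
send_rows --pt "0 -0.04 -0.08" --pt "0 -0.12 -0.25" --pt "0 -0.25 -0.5" --pt "0 -0.36 -0.75" --pt "0 -0.45 -1" --turn '[0,0,0,0,0]' --claw 1

```text
time_s: 39.88
ee_pos: [422.4, -108.1, 165.6]
tcp_rot: [-119.7, 89.9, 150.3]
ft_force: [0.6, 0.7, 0.7]
opening: 91.9
```

Emit:
send_rows --pt "0 -0.02 -0.25" --pt "0 -0.04 -0.5" --pt "0 -0.06 -0.75" --pt "0 -0.07 -1" --turn '[0,0,0,0]'

```text
time_s: 40.38
ee_pos: [412.2, 41.6, 165.8]
tcp_rot: [-95.2, 89.9, 174.8]
ft_force: [0.6, 0.2, -0.6]
opening: 91.8
```

Emit:
send_rows --pt "0 0 -0.25" --pt "0 0 -0.5" --pt "0 0 -0.75" --pt "0 0 -0.95" --pt "0 0 -1" --pt "0 0 -1" --turn '[0,0,0,0,0,0]'

```text
time_s: 41.12
ee_pos: [412.7, 190.0, 165.8]
tcp_rot: [-56.1, 89.9, -146.0]
ft_force: [-0.1, -1.3, 0.0]
opening: 91.9
```

Run:
```python
from h import *
p=eyes.capture("wrist"); save(p,"w11"); find(p,["labels_mid"])
go(412,262,5,-38)
W=np.concatenate([pts(p).reshape(-1,3),pts(eyes.capture("scene")).reshape(-1,3)]); W=W[np.isfinite(W[:,0])&(W[:,2]<150)]; np.save("lab.npy",W)
ys=range(390,200,-10); print("     ",*[f"{y:4d}" for y in ys])
for x in range(330,540,10):
    print(x,*[f"{int(np.percentile(q,97)) if len(q:=W[(abs(W[:,0]-x)<5)&(abs(W[:,1]-y)<5),2])>2 else -1:4d}" for y in ys])
```

```text
labels_mid 0.73 1602 [412.9 279.8] [44.2 30.5] 84.31 z 9.6 circ [413.1 279.7] 25.8
t 41.225 pos [413.  189.3 165.9] jaw -0.0 q [ 15.  16. 103.  -0.  61.  15.] F [-0.2  0.  -0.4] open 91.6
travel units [ 1.073 -0.006 -0.485] turn 0.442 or -1.652
       390  380  370  360  350  340  330  320  310  300  290  280  270  260  250  240  230  220  210
330   -1   -1   -1   -1   -1   -1   -1   -1   -1   -1   -1   -1   -1   -1   -1   -1   -1   -1   -1
340   -1   -1   -1   -1   -1   -1   -1   -1   -1   -1   -1   -1   -1   -1   -1   -1   -1   -1   -1
350    0    0    0    0    1    1    1    1    0    0    0    0    1    1    0    0    0    0    0
360    3    2    3    3    3   16   17    2    2    1    1    2    2    2    2    1    2    2    2
370   18   19   19   18   19   18   18   16    2    2    2    1    2    2    1    2    2    2    2
380   98  101  102  100   18   18   18   17    1    1    2    1    2    2    2    2    2    2    2
390  112  119  117  116  109   97   80   17    2    2    2    1    2    2    2    1    2    2    2
400  114  116  112  111   64   56   42   17    2   11   11   
[... 624 characters left out ...]
 2    2
470   -1   -1   -1   -1    1    1    9   15   50   46   47   48   75   52   43    2    2    1    2
480   -1   -1   -1   -1    1    1   43   53   80   49   48   49   83   72   44    3    2    2    2
490   -1   -1   -1   -1    1    1   43   59   84   79   80   82   84   74   47    1    2    1    2
500   -1   -1   -1   -1    1    1   -1   54   83   85   85   86   84   76   52    1    2   23   21
510   -1   -1   -1   -1    1    1   42   53   78   88   90   90   89   66   52   31   29   26   22
520   61   62   56 -415    1    1   40   52   59   92   93   94   93   53   51   30    2    1    2
530   63   63   59 -414    1    1   39   51   52   95   98   98   98   49   48    1    1    2    1
```

View pics/w11.png

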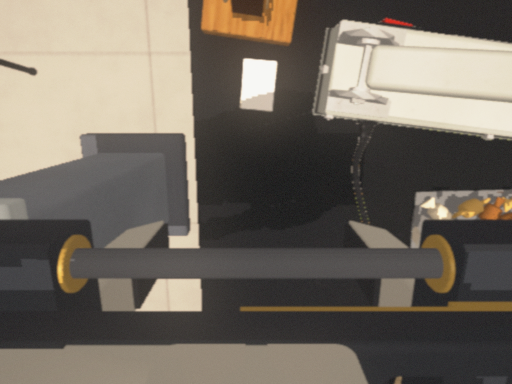

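The labels are at pixel (258,84), tucked between the wheel stand and the ramp bracket. With the jaws at about -38° and a pinch on the near end, the gripper body clears both. I'll pull the labels out that way and then regrasp in the middle.

Emit:
send_rows --pt "0 0 -0.05" --pt "0 -0.01 -0.15" --pt "0 -0.013 -0.28" --pt "0 -0.013 -0.4" --pt "0 -0.013 -0.458" --pt "0.1 -0.013 -0.458" --pt "0.22 -0.013 -0.458" --pt "0.34 -0.013 -0.458" --pt "0.4 -0.013 -0.458" --pt "0.4 -0.013 -0.458" --turn '[0.05,0.13,0.23,0.33,0.41,0.442,0.442,0.442,0.442,0.442]' --claw 0.5

```text
time_s: 42.52
ee_pos: [411.3, 258.1, 105.8]
tcp_rot: [-21.5, 89.9, -149.6]
ft_force: [-0.7, -0.9, -0.0]
opening: 69.1
```

Run:
```python
from h import *
go(411,258,5,-38)
W=np.load("lab.npy"); s,p,R=st(); d=R[:2,1]; q=W[W[:,2]>55]; r=q[:,:2]-[411,258]
a=r@d; b=r@np.array([-d[1],d[0]])
m=(abs(a)<100)&(abs(b)<60)&(W[W[:,2]>55][:,2]<140); print("points >55mm near body: margin", np.round(np.sort(abs(b[m]))[:8],1), "min along", np.round(np.sort(abs(a[(abs(b)<39)]))[:5],1))
k=np.argsort(abs(b[m]))[:8]; print(np.round(q[m][k]))
```

```text
t 42.525 pos [411.3 258.1 105.8] jaw -38.0 q [ 23.  24. 103.  -0.  54.  61.] F [-0.7 -0.9 -0. ] open 69.1
travel units [ 0.672 -0.001  0.001] turn -0.000 or 2.094
points >55mm near body: margin [40.6 41.8 42.1 43.7 43.7 44.  44.1 44.3] min along [187.6 188.8 189.2 189.3 189.9]
[[476. 258.  56.]
 [472. 264.  56.]
 [474. 262.  56.]
 [387. 332.  75.]
 [389. 331.  76.]
 [387. 332.  73.]
 [474. 265.  55.]
 [388. 332.  83.]]
```

Emit:
send_rows --pt "0.05 0 0" --pt "0.15 0 0" --pt "0.28 0 0" --pt "0.42 0 0" --pt "0.54 0 0" --pt "0.63 0 0" --pt "0.67 0 0" --pt "0.677 0 0" --pt "0.677 0 0" --turn '[0,0,0,0,0,0,0,0,0]'

```text
time_s: 43.65
ee_pos: [411.7, 258.9, 5.0]
tcp_rot: [144.5, 89.9, 16.5]
ft_force: [0.7, -0.6, 0.3]
opening: 68.9
```

Emit:
send_rows --pt "0 0 0" --pt "0 0 0" --pt "0 0 0" --pt "0 0 0" --pt "0 0 0" --pt "0 0 0" --pt "0 0 0" --pt "0 0 0" --turn '[0,0,0,0,0,0,0,0]' --claw -1 --force 8

```text
time_s: 44.65
ee_pos: [411.0, 258.4, 4.4]
tcp_rot: [-11.4, 89.9, -139.4]
ft_force: [-1.0, -2.5, 0.2]
opening: 0.7
```

Run:
```python
from h import *
go(405,180,5,-38)
p=eyes.capture("scene"); find(p,["labels_mid"])
```

```text
t 44.65 pos [411.  258.4   4.4] jaw -38.0 q [ 23.  33. 108.  -0.  39.  61.] F [-1.  -2.5  0.2] open 0.7
travel units [-0.003  0.29   0.437] turn 0.001 or -2.094
labels_mid 0.58 29 [412.3 304.8] [20.8 10.9] 53.14 z 9.0 circ [416.1 302. ] 10.4
```

The pinch slipped off. Lift and look.

Emit:
send_rows --pt "-0.08 0 0" --pt "-0.25 0 0" --pt "-0.45 0 0" --pt "-0.65 0 0" --pt "-0.8 0 0.05" --pt "-0.95 0 0.15" --pt "-1.0 0 0.25" --pt "-1.0 0 0.3" --pt "-1.0 0 0.3" --turn '[0,0,0,0,0,0,0,0,0]'

```text
time_s: 45.88
ee_pos: [383.1, 222.8, 154.1]
tcp_rot: [-33.2, 89.9, -161.2]
ft_force: [0.7, 0.3, 0.4]
opening: 0.7
```

Run:
```python
from h import *
p=eyes.capture("wrist"); save(p,"w12"); find(p,["labels_mid"])
m=eyes.masks_of(p,"labels_mid"); 
if m:
  t=pts(p,m[0]["pixels"]); t=t[abs(t[:,2]-10)<3]; print(np.round(cv2.boxPoints(cv2.minAreaRect(t[:,:2].astype(np.float32))),1))
go(411,258,5,-38)
```

```text
labels_mid 0.92 1690 [425.4 289.5] [30.7 44.4] 10.33 z 9.6 circ [426.  289.7] 25.6
[[406.3 308.5]
 [414.3 265.2]
 [444.5 270.8]
 [436.4 314.1]]
t 46.025 pos [383.7 223.3 154. ] jaw -38.0 q [ 20.  16. 106.   0.  59.  58.] F [-0.7 -0.1 -0.2] open 0.4
travel units [ 0.993  0.002 -0.295] turn 0.000 or -2.094
```

View pics/w12.png

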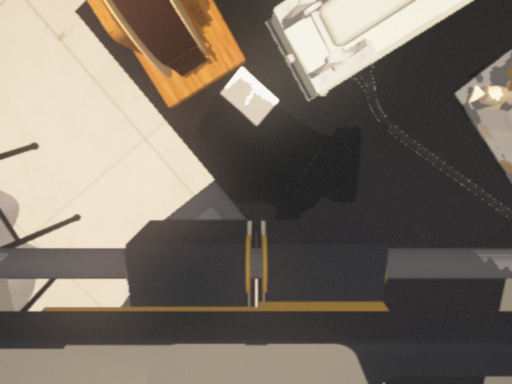

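Run:
```python
from h import *
p=eyes.capture("wrist"); V=pts(p).reshape(-1,3); V=V[np.isfinite(V[:,0])&(V[:,2]<140)&(V[:,0]>340)&(V[:,1]>225)]
W=np.concatenate([np.load("lab.npy"),V]); W=W[(W[:,1]>225)&(W[:,0]>330)&(W[:,0]<560)]; np.save("lab2.npy",W)
C=np.array([425.4,289.5]); u=np.array([np.cos(np.radians(10.3)),np.sin(np.radians(10.3))]); v=np.array([-u[1],u[0]])
for zt,lab in ((66,"pinch z3"),(69,"pinch z6"),(73,"press z10")):
    q=W[W[:,2]>zt][:,:2]; best=[]
    for a in range(-90,90,2):
        d=np.array([np.cos(np.radians(a)),np.sin(np.radians(a))]); e=np.array([-d[1],d[0]])
        for i in range(-14,15,4):
            for j in range(-24,25,4):
                t=C+u*i+v*j; r=q-t; A=abs(r@d)-95; B=abs(r@e)-37.5
                m=np.where((A<0)|(B<0),np.maximum(A,B),np.hypot(A,B)).min()
                best.append((m,a,i,j))
    for jj in (-24,-20,-16,-12,-8,-4,0):
        b=max(x for x in best if x[3]==jj); print(lab,jj,np.round(b,1))
```

```text
pinch z3 -24 [ -1.1 -38.  -14.  -24. ]
pinch z3 -20 [ -3.8 -38.  -14.  -20. ]
pinch z3 -16 [ -6.4 -38.  -14.  -16. ]
pinch z3 -12 [ -9.1 -38.  -14.  -12. ]
pinch z3 -8 [-10.4  60.   -2.   -8. ]
pinch z3 -4 [-9.9 60.   2.  -4. ]
pinch z3 0 [-10.4  60.    6.    0. ]
pinch z6 -24 [ -1.1 -38.  -14.  -24. ]
pinch z6 -20 [ -3.8 -38.  -14.  -20. ]
pinch z6 -16 [ -6.4 -38.  -14.  -16. ]
pinch z6 -12 [ -9.1 -38.  -14.  -12. ]
pinch z6 -8 [-9.6 62.   2.  -8. ]
pinch z6 -4 [-9.9 60.   2.  -4. ]
pinch z6 0 [-9.5 60.   6.   0. ]
press z10 -24 [ -1.1 -38.  -14.  -24. ]
press z10 -20 [ -3.8 -38.  -14.  -20. ]
press z10 -16 [ -6.4 -38.  -14.  -16. ]
press z10 -12 [ -8.8  64.    2.  -12. ]
press z10 -8 [-8.8 62.   2.  -8. ]
press z10 -4 [-8.7 62.   6.  -4. ]
press z10 0 [-9. 58.  6.  0.]
```

Run:
```python
from h import *
W=np.load("lab2.npy"); q=W[W[:,2]>70][:,:2]
C=np.array([425.4,289.5]); u=np.array([np.cos(np.radians(10.3)),np.sin(np.radians(10.3))]); v=np.array([-u[1],u[0]])
for j in (-16,-12,-8,-4,0,4):
    best=max(((lambda t,d,e: (np.where((((A:=abs((q-t)@d)-95)<0)|((B:=abs((q-t)@e)-37.5)<0)),np.maximum(A,B),np.hypot(A,B)).min(),a,i,*np.round(t,1)))(C+u*i+v*j-s*d,d,e) for s in(50,-50) for i in(-8,-4,0,4,8) for a in range(-90,90,2) for d in [np.array([np.cos(np.radians(a)),np.sin(np.radians(a))])] for e in [np.array([-d[1],d[0]])]),key=lambda r:r[0])
    print(j,np.round(best,1))
```

```text
-16 [  9.6 -88.   -8.  422.1 222.4]
-12 [  6.7  -8.   -8.  370.2 283.2]
-8 [  7.8  -6.   -8.  369.2 285.4]
-4 [  5.3   0.   -8.  368.2 284.1]
0 [  1.4  -2.   -8.  367.6 289.8]
4 [ -2.5  -4.   -8.  366.9 295.5]
```

Best option: with the jaws along y and fully open, press the far finger onto the top of the labels and drag them toward -y (9 mm body clearance).

Emit:
send_rows --pt "0 0.03 -0.03" --pt "0 0.08 -0.08" --pt "0 0.13 -0.13" --pt "0 0.17 -0.16" --pt "0 0.191 -0.181" --pt "0 0.191 -0.181" --pt "0 0.191 -0.181" --pt "0 0.191 -0.181" --turn '[0.05,0.15,0.25,0.36,0.46,0.56,0.605,0.605]' --claw 1

```text
time_s: 47.08
ee_pos: [423.0, 227.2, 154.1]
tcp_rot: [23.1, 90.0, -156.8]
ft_force: [0.0, -0.0, 0.3]
opening: 75.9
```

Run:
```python
from h import *
go(423,227,10,90)
```

```text
t 47.075 pos [423.  227.2 154.1] jaw -89.9 q [ 19.  19. 100.  -0.  60. 109.] F [ 0.  -0.   0.3] open 75.9
travel units [ 0.961  0.001 -0.001] turn 0.001 or -2.093
```

Emit:
send_rows --pt "0.06 0 0" --pt "0.2 0 0" --pt "0.38 0 0" --pt "0.56 0 0" --pt "0.73 0 0" --pt "0.86 0 0" --pt "0.92 0 0" --pt "0.945 0 0" --pt "0.96 0 0" --pt "0.965 0 0" --pt "0.965 0 0" --turn '[0,0,0,0,0,0,0,0,0,0,0]'

```text
time_s: 48.45
ee_pos: [423.2, 227.1, 10.2]
tcp_rot: [-168.1, 90.0, 12.0]
ft_force: [0.0, 0.3, 0.4]
opening: 91.6
```

Emit:
send_rows --pt "0.005 0 0" --pt "0.01 0 0" --pt "0.01 0 0" --turn '[0,0,0]'

```text
time_s: 48.82
ee_pos: [423.3, 227.2, 9.7]
tcp_rot: [-161.5, 89.9, 18.6]
ft_force: [-3.7, -2.5, 14.1]
opening: 91.8
```

Emit:
send_rows --pt "0 0.02 0" --pt "0 0.06 0" --pt "0 0.11 0" --pt "0 0.17 0" --pt "0 0.23 0" --pt "0 0.29 0" --pt "0 0.35 0" --pt "0 0.41 0" --pt "0 0.47 0" --pt "0 0.5 0" --pt "0 0.5 0" --turn '[0,0,0,0,0,0,0,0,0,0,0]'

```text
time_s: 50.2
ee_pos: [424.8, 152.4, 9.7]
tcp_rot: [-164.9, 89.7, 15.1]
ft_force: [0.4, 0.3, 10.6]
opening: 91.9
```

Run:
```python
from h import *
go(423,227,10,90)
p=eyes.capture("scene"); find(p,["labels_mid"])
p=eyes.capture("top"); find(p,["labels_mid"])
```

```text
t 50.2 pos [424.8 152.4   9.7] jaw -90.0 q [ 10.  30. 113.   0.  36. 100.] F [ 0.4  0.3 10.6] open 91.9
travel units [-0.002 -0.498  0.012] turn 0.000 or -2.094
labels_mid 0.49 157 [424.8 220.5] [31.6 31.3] 8.25 z 10.7 circ [425.2 220.1] 20.4
```

Dragging worked. Now lift, turn the jaws to about 0° and look.

Emit:
send_rows --pt "-0.1 0 0" --pt "-0.3 0 0" --pt "-0.5 0 0" --pt "-0.7 0 0" --pt "-0.9 0 0" --pt "-1.0 0 0" --pt "-1.0 0 0" --pt "-1.0 0 0" --pt "-1.0 0 0" --pt "-1.0 0 0" --pt "-1.0 0 0" --pt "-1.0 0 0" --turn '[0,0,-0.08,-0.19,-0.3,-0.41,-0.52,-0.63,-0.74,-0.85,-0.96,-1.0]'

```text
time_s: 51.9
ee_pos: [422.9, 152.0, 158.4]
tcp_rot: [85.8, 90.0, -8.0]
ft_force: [0.2, 0.6, 0.6]
opening: 92.1
```

Run:
```python
from h import *
p=eyes.capture("wrist"); save(p,"w13"); find(p,["labels_mid"])
go(424,215,5,8)
```

```text
labels_mid 0.91 1597 [426.7 214.5] [30.8 44.5] 9.89 z 9.6 circ [427.  214.2] 25.8
t 52.0 pos [422.9 152.  158.4] jaw -4.0 q [ 10.  16. 105.  -0.  59.  14.] F [ 0.2 -1.1  0.7] open 92.2
travel units [ 1.023 -0.022 -0.419] turn -0.140 or 1.955
```

Emit:
send_rows --pt "0 0 -0.05" --pt "0 0 -0.15" --pt "0 0 -0.28" --pt "0 -0.003 -0.38" --pt "0 -0.003 -0.417" --pt "0 -0.003 -0.417" --pt "0.06 -0.003 -0.417" --pt "0.15 -0.003 -0.417" --pt "0.26 -0.003 -0.417" --pt "0.33 -0.003 -0.417" --pt "0.35 -0.003 -0.417" --turn '[0.05,0.15,0.25,0.36,0.47,0.58,0.69,0.79,0.87,0.885,0.885]' --claw 0.6

```text
time_s: 53.38
ee_pos: [426.7, 214.4, 105.3]
tcp_rot: [13.5, 89.9, -156.5]
ft_force: [-1.2, 0.4, -0.4]
opening: 73.5
```

Run:
```python
from h import *
go(426.9,214.4,4,-80)
```

```text
t 53.375 pos [426.7 214.4 105.3] jaw -80.0 q [ 17.  23. 104.  -0.  53.  97.] F [-1.2  0.4 -0.4] open 73.5
travel units [ 0.675 -0.    -0.002] turn 0.000 or -2.094
```

Emit:
send_rows --pt "0.05 0 0" --pt "0.15 0 0" --pt "0.28 0 0" --pt "0.42 0 0" --pt "0.54 0 0" --pt "0.63 0 0" --pt "0.67 0 0" --pt "0.684 0 0" --pt "0.684 0 0" --turn '[0,0,0,0,0,0,0,0,0]'

```text
time_s: 54.5
ee_pos: [427.2, 214.5, 3.5]
tcp_rot: [-178.2, 90.0, 11.7]
ft_force: [0.3, -0.9, 0.2]
opening: 73.3
```

Emit:
send_rows --pt "0 0 0" --pt "0 0 0" --pt "0 0 0" --pt "0 0 0" --pt "0 0 0" --pt "0 0 0" --pt "0 0 0" --turn '[0,0,0,0,0,0,0]' --claw -1 --force 10

```text
time_s: 55.38
ee_pos: [427.0, 214.4, 3.3]
tcp_rot: [159.8, 90.0, -10.3]
ft_force: [-0.7, -0.6, 2.9]
opening: 44.8
```

Emit:
send_rows --pt "-0.04 0 0" --pt "-0.13 0 0" --pt "-0.28 0 0" --pt "-0.46 0 0" --pt "-0.65 0 0" --pt "-0.82 0 0" --pt "-0.95 0 0" --pt "-1 0 0" --pt "-1 0 0" --turn '[0,0,0,0,0,0,0,0,0]'

```text
time_s: 56.5
ee_pos: [427.0, 214.5, 153.6]
tcp_rot: [-177.6, 89.9, 12.4]
ft_force: [0.1, -0.3, -0.7]
opening: 45.3
```

Run:
```python
from h import *
go(420,-100,153,-80);go(490.9,-261,90,-80)
```

```text
t 56.5 pos [427.  214.5 153.6] jaw -80.1 q [ 17.  19. 101.  -0.  60.  98.] F [ 0.1 -0.3 -0.7] open 45.3
travel units [0.003 2.057 0.407] turn -0.001 or 2.094
t 56.5 pos [427.  214.5 153.6] jaw -80.1 q [ 17.  19. 101.  -0.  60.  98.] F [ 0.1 -0.3 -0.7] open 45.3
travel units [0.424 3.196 0.127] turn -0.001 or 2.094
```

Emit:
send_rows --pt "0 0.08 0" --pt "0 0.25 0.01" --pt "0 0.5 0.02" --pt "0 0.75 0.03" --pt "0 1 0.04" --turn '[0,0,0,0,0]'

```text
time_s: 57.12
ee_pos: [446.4, 63.8, 152.4]
tcp_rot: [-1.5, 89.9, -171.6]
ft_force: [0.1, -0.5, 0.8]
opening: 45.0
```

Emit:
send_rows --pt "0 0.25 0.01" --pt "0 0.5 0.02" --pt "0 0.75 0.03" --pt "0 1 0.04" --turn '[0,0,0,0]'

```text
time_s: 57.62
ee_pos: [466.2, -84.9, 152.4]
tcp_rot: [-22.0, 89.9, 167.9]
ft_force: [1.0, 0.3, -0.9]
opening: 44.8
```

Emit:
send_rows --pt "0 0.25 0.01" --pt "0 0.5 0.02" --pt "0 0.75 0.03" --pt "0 0.92 0.04" --pt "0 1 0.04" --pt "0 1 0.04" --turn '[0,0,0,0,0,0]'

```text
time_s: 58.38
ee_pos: [486.3, -232.2, 152.5]
tcp_rot: [-43.7, 89.9, 146.2]
ft_force: [0.2, -0.4, -0.8]
opening: 44.9
```

Run:
```python
from h import *
p=eyes.capture("wrist"); save(p,"w14"); find(p,["labels_mid","tin_mid","jam_jar_mid","honey_jar_mid"])
go(490.9,-261,76,-80)
```

```text
tin_mid 0.68 3296 [ 496.7 -261.8] [56.4 45.5] 81.18 z 69.4 circ [ 491.6 -261.3] 28.6
jam_jar_mid 0.95 5664 [ 488.4 -171.6] [63.3 55.3] 82.94 z 98.5 circ [ 484.8 -171.1] 31.9
honey_jar_mid 0.6 3337 [ 511.  -348.2] [35.6 63. ] 1.4 z 96.9 circ [ 498.7 -348.5] 31.6
t 58.625 pos [ 486.8 -231.   153.3] jaw -80.0 q [-34.  25.  91.   0.  64.  46.] F [ 0.5  0.3 -0.6] open 44.9
travel units [0.515 0.202 0.008] turn -0.000 or 2.094
```

View pics/w14.png

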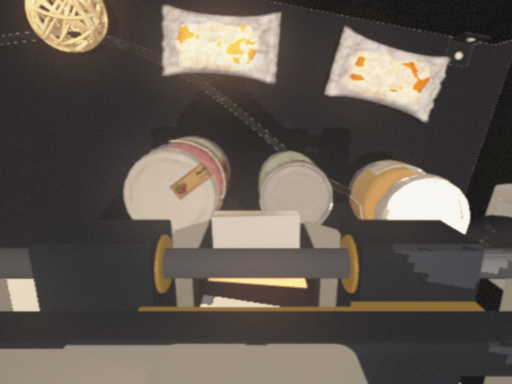

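Jam, tin and honey stand in a line at pixels (170,190), (295,190) and (425,200). The labels are in the gripper; centring over the tin and lowering.

Emit:
send_rows --pt "0 0.04 0" --pt "0 0.12 0" --pt "0 0.18 0" --pt "0 0.2 0.003" --pt "0 0.2 0.003" --pt "0.05 0.2 0.003" --pt "0.14 0.2 0.003" --pt "0.26 0.2 0.003" --pt "0.37 0.2 0.003" --pt "0.45 0.2 0.003" --pt "0.49 0.2 0.003" --pt "0.5 0.2 0.003" --turn '[0,0,0,0,0,0,0,0,0,0,0,0]'

```text
time_s: 60.12
ee_pos: [491.5, -261.5, 77.9]
tcp_rot: [-30.3, 90.0, 159.6]
ft_force: [0.1, 0.7, -0.1]
opening: 45.1
```

Run:
```python
from h import *
go(491.3,-261.3,76,-80)
for _ in range(6): print(np.round(st()[1],1), np.round(st()[0]["ft_force"],1))
```

```text
t 60.125 pos [ 491.5 -261.5   77.9] jaw -80.1 q [-36.  32.  93.  -0.  55.  44.] F [ 0.1  0.7 -0.1] open 45.1
travel units [ 0.013 -0.001  0.001] turn -0.001 or 2.094
[ 491.5 -261.5   77.9] [ 0.1  0.7 -0.1]
[ 491.5 -261.5   77.9] [ 0.1  0.7 -0.1]
[ 491.5 -261.5   77.9] [ 0.1  0.7 -0.1]
[ 491.5 -261.5   77.9] [ 0.1  0.7 -0.1]
[ 491.5 -261.5   77.9] [ 0.1  0.7 -0.1]
[ 491.5 -261.5   77.9] [ 0.1  0.7 -0.1]
```

Block underside is at about 74.5. Lowering in small steps until contact.

Emit:
send_rows --pt "0.005 0 0" --pt "0.01 0 0" --pt "0.013 0 0" --pt "0.013 0 0" --turn '[0,0,0,0]'

```text
time_s: 60.62
ee_pos: [491.6, -261.6, 76.4]
tcp_rot: [123.9, 90.0, -46.2]
ft_force: [-0.4, -0.5, 0.3]
opening: 44.8
```

Emit:
send_rows --pt "0.003 0 0" --pt "0.006 0 0" --pt "0.006 0 0" --turn '[0,0,0]'

```text
time_s: 61.0
ee_pos: [491.5, -261.5, 75.4]
tcp_rot: [92.8, 90.0, -77.2]
ft_force: [-0.8, 0.9, 0.3]
opening: 44.9
```

Emit:
send_rows --pt "0.003 0 0" --pt "0.006 0 0" --pt "0.006 0 0" --turn '[0,0,0]'

```text
time_s: 61.38
ee_pos: [491.6, -261.6, 75.3]
tcp_rot: [127.5, 90.0, -42.5]
ft_force: [-2.1, 0.8, 6.9]
opening: 45.0
```

Emit:
send_rows --pt "0.003 0 0" --pt "0.006 0 0" --pt "0.006 0 0" --turn '[0,0,0]'

```text
time_s: 61.75
ee_pos: [491.7, -261.6, 75.1]
tcp_rot: [130.9, 89.9, -39.2]
ft_force: [-4.0, 1.8, 12.4]
opening: 44.6
```

Contact. Ease up a hair, release, and rise.

Emit:
send_rows --pt "-0.004 0 0" --pt "-0.008 0 0" --pt "-0.008 0 0" --turn '[0,0,0]'

```text
time_s: 62.12
ee_pos: [491.7, -261.6, 75.1]
tcp_rot: [126.1, 90.0, -43.9]
ft_force: [-0.4, 1.1, 6.4]
opening: 44.7
```

Emit:
send_rows --pt "0 0 0" --pt "0 0 0" --pt "0 0 0" --pt "0 0 0" --pt "0 0 0" --turn '[0,0,0,0,0]' --claw 0.2

```text
time_s: 62.75
ee_pos: [491.5, -261.6, 74.7]
tcp_rot: [52.2, 90.0, -117.9]
ft_force: [0.2, -0.8, -0.5]
opening: 54.8
```

Emit:
send_rows --pt "-0.03 0 0" --pt "-0.1 0 0" --pt "-0.2 0 0" --pt "-0.32 0 0" --pt "-0.45 0 0.04" --pt "-0.55 0 0.15" --pt "-0.6 0 0.3" --pt "-0.6 0 0.4" --pt "-0.6 0 0.45" --pt "-0.6 0 0.45" --turn '[0,0,0,0,0,0,0,0,0,0]'

```text
time_s: 64.0
ee_pos: [424.8, -273.2, 164.7]
tcp_rot: [-74.6, 90.0, 115.3]
ft_force: [-0.3, -0.1, 0.2]
opening: 55.0
```

Run:
```python
from h import *
go(491,-261,76,-80)
p=eyes.capture("wrist"); save(p,"w15"); find(p,["tin_mid","jam_jar_mid","honey_jar_mid","board","choc_piece_mid","yellow_piece_mid"])
for m in eyes.masks_of(p,"labels_mid")[:1]:
    w=pts(p,m["pixels"]); print("labels",m["confidence"],np.round(np.median(w,0),1)); t=w[abs(w[:,2]-82)<5]; print(cv2.minAreaRect(t[:,:2].astype(np.float32)) if len(t)>5 else len(t), np.round(np.percentile(w[:,2],[5,50,95]),1))
```

```text
t 64.0 pos [ 424.8 -273.2  164.7] jaw -80.1 q [-41.  21.  96.   0.  63.  39.] F [-0.3 -0.1  0.2] open 55.0
travel units [ 0.591 -0.004 -0.449] turn -0.001 or 2.093
tin_mid 0.96 1883 [ 491.1 -261. ] [55.5 55.4] 8.5 z 69.5 circ [ 491.1 -261.1] 28.4
jam_jar_mid 0.87 7320 [ 483.5 -171.6] [62.3 62.9] 25.8 z 98.4 circ [ 483.8 -171.8] 32.0
honey_jar_mid 0.97 6687 [ 496.8 -348.2] [61.8 61.9] 66.35 z 96.8 circ [ 497.1 -348.4] 31.5
board 0.76 11191 [ 409.9 -268.4] [ 60.2 229. ] 5.22 z 12.1 circ [ 412. -268.] 116.5
choc_piece_mid 0.84 740 [ 400.8 -182.6] [28.7 31.3] 77.79 z 31.0 circ [ 400.1 -179.4] 17.8
yellow_piece_mid 0.92 745 [ 418.4 -357.6] [28.9 32.3] 9.98 z 31.0 circ [ 421.8 -355.9] 18.2
labels 0.96 [ 491.9 -260.3   81.6]
((491.5395812988281, -260.3105773925781), (30.90847396850586, 44.20145034790039), 10.075387001037598) [80.4 81.6 82.7]
```

View pics/w15.png

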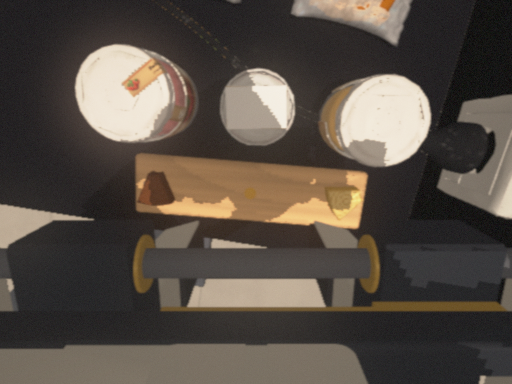

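```bash
python3 -c "
from h import *
print(job_done())"
```

```text
the job is handed in; nothing more can be done
None
```

The tasting display is set up and handed in at about 64 s. The jam is behind the chocolate piece, the honey behind the yellow piece, the tin midway between them, and the labels flat on its lid.

The last wrist picture, measured in the board's frame, showed:

| Item | Behind the board's centre line | Along the board from its middle | Clear of the board's edge |
|---|---|---|---|
| Jam jar | 82 mm | +90 mm | about 18 mm |
| Tin | 81.5 mm | 0 mm | about 23 mm |
| Honey jar | 79.5 mm | -88 mm | about 17.5 mm |

- **Labels:** they are centred on the lid to within about 1 mm and lie flat, with their top at about 82 mm.
- **Cake pieces and jars:** both cake pieces are within measuring error of where they started. The jars' and tin's tops read the same heights as before the moves, so they stand upright.

**Problems and disagreements:**
- **First grip on the labels slipped:** it pushed them about 15 mm toward the wooden wheel stand. I then dragged them clear with a finger pressed on top and gripped them again in the middle.
- **Honey position:** the arm's reading puts the honey jar 2–3 mm further back than the camera does. That is about the calibration error.
- **Dotted ribbon:** a thin ribbon seen on the table runs under the honey and tin spots. Neither is raised by it.

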